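# Lay out pattern rollers and sample tile for a decorator

### The job

Lay out the decorator's place: lean the checked pattern tile, standing on its short edge behind the lip of the prop, back against the middle of the prop's bar, and lay every pattern roller from the draining block level in the roller rest, one to a place and centred. Work through the rollers from the longest to the shortest: on its way to the rest, each must be set in the sloping V-block with one end home against the foot stop and let go there, so that it can be taken again by its side. Do not let the tile fall, and leave the jug, the jar and the bottle where they are.

Things in the scene. Friction and masses are not known exactly. Their poses are not given: they have to be found in the camera images.
- roller_1: the longest pattern roller: a plain round beech rod 22 mm in diameter and 210 mm long with five thin dark carved bands about its middle, 74 g or so, may be absent. Origin at the centre of its foot end (the end that is down in the draining block), z along the rod to its head end. It starts standing nearly upright in one of the draining block's holes
- roller_1_head (a point): centre of the head (top) end of the longest roller, 210 mm from its origin
- roller_2: the second longest pattern roller: a plain round beech rod 22 mm in diameter and 195 mm long with five thin dark carved bands about its middle, 68 g or so, may be absent. Origin at the centre of its foot end (the end that is down in the draining block), z along the rod to its head end. It starts standing nearly upright in one of the draining block's holes
- roller_2_head (a point): centre of the head (top) end of the second longest roller, 195 mm from its origin
- roller_3: the third longest pattern roller: a plain round beech rod 22 mm in diameter and 180 mm long with five thin dark carved bands about its middle, 63 g or so, may be absent. Origin at the centre of its foot end (the end that is down in the draining block), z along the rod to its head end. It starts standing nearly upright in one of the draining block's holes
- roller_3_head (a point): centre of the head (top) end of the third longest roller, 180 mm from its origin
- roller_4: the shortest pattern roller: a plain round beech rod 22 mm in diameter and 165 mm long with five thin dark carved bands about its middle, 58 g or so, may be absent. Origin at the centre of its foot end (the end that is down in the draining block), z along the rod to its head end. It starts standing nearly upright in one of the draining block's holes
- roller_4_head (a point): centre of the head (top) end of the shortest roller, 165 mm from its origin
- drain: fixed wooden draining block 250 x 70 x 70 mm (x, y, z); origin under its centre; four 26 mm round holes 60 mm deep in a row along x, at x = -90, -30, 30 and 90 mm. The rollers stand on the floor of the holes, 10 mm above the table
- vblock: steel V-block, 1.8 kg, loose on the table (can be pushed); base 160 x 100 x 10 mm from x = -95 to 65 mm, origin on the table. It holds a roller at 45 degrees: the roller's axis rises from the foot stop along (-0.707, 0, 0.707) of this frame, so its upper end is on the -x side. Rollers do not slide down by themselves: push them home
- vblock_saddle (a point): on the seated roller's axis at the upper V-saddle, 109 mm from the foot. Saddles, open square to the slope (towards +x, +z), reach 102 to 116 and 15 to 30 mm from the stop; between them and above the upper one the roller is free all round, with 36 mm from its axis to the sloping plate below. Saddle walls end at the height of the roller's axis. Axes as the V-block's
- vblock_foot (a point): the point on the V-block's flat 40 mm wide foot stop where the centre of a seated roller's lower end comes: at (45, 0, 46) mm in the V-block's frame; axes as the V-block's
- rest: fixed plywood roller rest, base 130 x 220 x 10 mm; origin under its centre; two rails along y at x = -50 and 50 mm, 14 mm thick, each with four V-notches, carry up to four rollers lying level along x
- rest_place0 (a point): place 0 of the roller rest: where the middle of a roller lying there comes, on its axis, 50 mm above the table, at y = -82.5 mm in the rest's frame (axes as the rest's). The notch walls reach down to 30 mm above the table
- rest_place1 (a point): place 1 of the roller rest: where the middle of a roller lying there comes, on its axis, 50 mm above the table, at y = -27.5 mm in the rest's frame (axes as the rest's). The notch walls reach down to 30 mm above the table
- rest_place2 (a point): place 2 of the roller rest: where the middle of a roller lying there comes, on its axis, 50 mm above the table, at y = 27.5 mm in the rest's frame (axes as the rest's). The notch walls reach down to 30 mm above the table
- rest_place3 (a point): place 3 of the roller rest: where the middle of a roller lying there comes, on its axis, 50 mm above the table, at y = 82.5 mm in the rest's frame (axes as the rest's). The notch walls reach down to 30 mm above the table
- tile: ceramic pattern tile 10 x 120 x 160 mm (x thickness, y width, z height), white with pale checks on both faces, about 400 g; origin at the centre of its lower edge. It starts upright in the slot rack
- tile_rack: fixed plywood rack 70 x 150 mm that holds the tile upright in a 14 mm slot along y, slot floor 12 mm and walls 52 mm above the table; origin on the table under the slot
- prop: fixed prop that a tile leans on, open to its -x side; origin on the table under its centre. Base 130 x 150 x 12 mm; a lip 12 mm high across the front, inner face at x = -41 mm; behind it a level steel bar of 6 mm radius along y at x = 4 mm, 92 mm above the table, 120 mm long, on two posts. A tile with its foot against the lip leans back (top towards +x) on the bar at about 20 degrees from upright
- prop_seat (a point): point at (-36, 0, 12) mm in the prop's frame, on its base just behind the lip: where the middle of the leaning tile's lower edge comes
- jug: bystander, to be left alone: white jug with a handle, 120 mm high; origin at its foot
- paint_jar: bystander, to be left alone: paint jar, 100 mm high; origin at its foot
- glaze_bottle: bystander, to be left alone: grey glaze bottle, 150 mm high; origin at its foot

How it is judged:
On the way, in this order (a step that is already met when the one before it is completed fails the run):
1. roller_1 lies let go in the V-block, one end within 15 mm of its place on the foot stop, at 45 degrees (within 6) (((distance between roller_1 and vblock_foot below 0.015 m and angle between roller_1's own z axis and vertical between 0.68 and 0.89 rad) or (distance between roller_1_head and vblock_foot below 0.015 m and angle between roller_1's own z axis and vertical between 2.25 and 2.46 rad)) and contact force between the fingers and roller_1 below 0.1 N and linear speed of roller_1 below 0.03 m/s and contact force between roller_1 and vblock above 0.05 N), for 0.3 s.
2. roller_2 lies let go in the V-block, one end within 15 mm of its place on the foot stop, at 45 degrees (within 6) (((distance between roller_2 and vblock_foot below 0.015 m and angle between roller_2's own z axis and vertical between 0.68 and 0.89 rad) or (distance between roller_2_head and vblock_foot below 0.015 m and angle between roller_2's own z axis and vertical between 2.25 and 2.46 rad)) and contact force between the fingers and roller_2 below 0.1 N and linear speed of roller_2 below 0.03 m/s and contact force between roller_2 and vblock above 0.05 N), for 0.3 s.
3. roller_3 lies let go in the V-block, one end within 15 mm of its place on the foot stop, at 45 degrees (within 6) (((distance between roller_3 and vblock_foot below 0.015 m and angle between roller_3's own z axis and vertical between 0.68 and 0.89 rad) or (distance between roller_3_head and vblock_foot below 0.015 m and angle between roller_3's own z axis and vertical between 2.25 and 2.46 rad)) and contact force between the fingers and roller_3 below 0.1 N and linear speed of roller_3 below 0.03 m/s and contact force between roller_3 and vblock above 0.05 N), for 0.3 s.
4. roller_4 lies let go in the V-block, one end within 15 mm of its place on the foot stop, at 45 degrees (within 6) (((distance between roller_4 and vblock_foot below 0.015 m and angle between roller_4's own z axis and vertical between 0.68 and 0.89 rad) or (distance between roller_4_head and vblock_foot below 0.015 m and angle between roller_4's own z axis and vertical between 2.25 and 2.46 rad)) and contact force between the fingers and roller_4 below 0.1 N and linear speed of roller_4 below 0.03 m/s and contact force between roller_4 and vblock above 0.05 N), for 0.3 s.
At the end, for the whole second after the job is handed in: Each roller present lies still and level in a place of the rest, ends within 8 mm of its axis, centred within 22 mm; the tile leans still on the prop, 11 to 29 degrees from upright, its foot within 18 mm (front to back), 30 mm (sideways) and 12 mm (height) of the seat point (((y of roller_1 in the frame of rest_place0 between -0.008 and 0.008 m and z of roller_1 in the frame of rest_place0 between -0.008 and 0.008 m and distance between each of roller_1, roller_1_head and rest_place0 below 0.127 m and y of roller_1_head in the frame of rest_place0 between -0.008 and 0.008 m and z of roller_1_head in the frame of rest_place0 between -0.008 and 0.008 m) or (y of roller_1 in the frame of rest_place1 between -0.008 and 0.008 m and z of roller_1 in the frame of rest_place1 between -0.008 and 0.008 m and distance between each of roller_1, roller_1_head and rest_place1 below 0.127 m and y of roller_1_head in the frame of rest_place1 between -0.008 and 0.008 m and z of roller_1_head in the frame of rest_place1 between -0.008 and 0.008 m) or (y of roller_1 in the frame of rest_place2 between -0.008 and 0.008 m and z of roller_1 in the frame of rest_place2 between -0.008 and 0.008 m and distance between each of roller_1, roller_1_head and rest_place2 below 0.127 m and y of roller_1_head in the frame of rest_place2 between -0.008 and 0.008 m and z of roller_1_head in the frame of rest_place2 between -0.008 and 0.008 m) or (y of roller_1 in the frame of rest_place3 between -0.008 and 0.008 m and z of roller_1 in the frame of rest_place3 between -0.008 and 0.008 m and distance between each of roller_1, roller_1_head and rest_place3 below 0.127 m and y of roller_1_head in the frame of rest_place3 between -0.008 and 0.008 m and z of roller_1_head in the frame of rest_place3 between -0.008 and 0.008 m)) and linear speed of each of roller_1, roller_2, roller_3, roller_4, tile below 0.02 m/s and ((y of roller_2 in the frame of rest_place0 between -0.008 and 0.008 m and z of roller_2 in the frame of rest_place0 between -0.008 and 0.008 m and distance between each of roller_2, roller_2_head and rest_place0 below 0.1195 m and y of roller_2_head in the frame of rest_place0 between -0.008 and 0.008 m and z of roller_2_head in the frame of rest_place0 between -0.008 and 0.008 m) or (y of roller_2 in the frame of rest_place1 between -0.008 and 0.008 m and z of roller_2 in the frame of rest_place1 between -0.008 and 0.008 m and distance between each of roller_2, roller_2_head and rest_place1 below 0.1195 m and y of roller_2_head in the frame of rest_place1 between -0.008 and 0.008 m and z of roller_2_head in the frame of rest_place1 between -0.008 and 0.008 m) or (y of roller_2 in the frame of rest_place2 between -0.008 and 0.008 m and z of roller_2 in the frame of rest_place2 between -0.008 and 0.008 m and distance between each of roller_2, roller_2_head and rest_place2 below 0.1195 m and y of roller_2_head in the frame of rest_place2 between -0.008 and 0.008 m and z of roller_2_head in the frame of rest_place2 between -0.008 and 0.008 m) or (y of roller_2 in the frame of rest_place3 between -0.008 and 0.008 m and z of roller_2 in the frame of rest_place3 between -0.008 and 0.008 m and distance between each of roller_2, roller_2_head and rest_place3 below 0.1195 m and y of roller_2_head in the frame of rest_place3 between -0.008 and 0.008 m and z of roller_2_head in the frame of rest_place3 between -0.008 and 0.008 m)) and ((y of roller_3 in the frame of rest_place0 between -0.008 and 0.008 m and z of roller_3 in the frame of rest_place0 between -0.008 and 0.008 m and distance between each of roller_3, roller_3_head and rest_place0 below 0.112 m and y of roller_3_head in the frame of rest_place0 between -0.008 and 0.008 m and z of roller_3_head in the frame of rest_place0 between -0.008 and 0.008 m) or (y of roller_3 in the frame of rest_place1 between -0.008 and 0.008 m and z of roller_3 in the frame of rest_place1 between -0.008 and 0.008 m and distance between each of roller_3, roller_3_head and rest_place1 below 0.112 m and y of roller_3_head in the frame of rest_place1 between -0.008 and 0.008 m and z of roller_3_head in the frame of rest_place1 between -0.008 and 0.008 m) or (y of roller_3 in the frame of rest_place2 between -0.008 and 0.008 m and z of roller_3 in the frame of rest_place2 between -0.008 and 0.008 m and distance between each of roller_3, roller_3_head and rest_place2 below 0.112 m and y of roller_3_head in the frame of rest_place2 between -0.008 and 0.008 m and z of roller_3_head in the frame of rest_place2 between -0.008 and 0.008 m) or (y of roller_3 in the frame of rest_place3 between -0.008 and 0.008 m and z of roller_3 in the frame of rest_place3 between -0.008 and 0.008 m and distance between each of roller_3, roller_3_head and rest_place3 below 0.112 m and y of roller_3_head in the frame of rest_place3 between -0.008 and 0.008 m and z of roller_3_head in the frame of rest_place3 between -0.008 and 0.008 m)) and ((y of roller_4 in the frame of rest_place0 between -0.008 and 0.008 m and z of roller_4 in the frame of rest_place0 between -0.008 and 0.008 m and distance between each of roller_4, roller_4_head and rest_place0 below 0.1045 m and y of roller_4_head in the frame of rest_place0 between -0.008 and 0.008 m and z of roller_4_head in the frame of rest_place0 between -0.008 and 0.008 m) or (y of roller_4 in the frame of rest_place1 between -0.008 and 0.008 m and z of roller_4 in the frame of rest_place1 between -0.008 and 0.008 m and distance between each of roller_4, roller_4_head and rest_place1 below 0.1045 m and y of roller_4_head in the frame of rest_place1 between -0.008 and 0.008 m and z of roller_4_head in the frame of rest_place1 between -0.008 and 0.008 m) or (y of roller_4 in the frame of rest_place2 between -0.008 and 0.008 m and z of roller_4 in the frame of rest_place2 between -0.008 and 0.008 m and distance between each of roller_4, roller_4_head and rest_place2 below 0.1045 m and y of roller_4_head in the frame of rest_place2 between -0.008 and 0.008 m and z of roller_4_head in the frame of rest_place2 between -0.008 and 0.008 m) or (y of roller_4 in the frame of rest_place3 between -0.008 and 0.008 m and z of roller_4 in the frame of rest_place3 between -0.008 and 0.008 m and distance between each of roller_4, roller_4_head and rest_place3 below 0.1045 m and y of roller_4_head in the frame of rest_place3 between -0.008 and 0.008 m and z of roller_4_head in the frame of rest_place3 between -0.008 and 0.008 m)) and angle between tile's own z axis and vertical between 0.2 and 0.5 rad and contact force between tile and prop above 0.3 N and x of tile in the frame of prop_seat between -0.018 and 0.018 m and y of tile in the frame of prop_seat between -0.03 and 0.03 m and z of tile in the frame of prop_seat between -0.012 and 0.012 m); the robot touches nothing.
It fails at once if the jug is moved more than 30 mm (distance of jug from where it was at the start of the episode above 0.03 m).
It fails at once if the paint_jar is moved more than 30 mm (distance of paint_jar from where it was at the start of the episode above 0.03 m).
It fails at once if the glaze_bottle is moved more than 30 mm (distance of glaze_bottle from where it was at the start of the episode above 0.03 m).
It fails at once if the tile falls flat (angle between tile's own z axis and vertical above 1.2 rad).
Of roller_1, roller_2, roller_3, roller_4 only 3 to 4 are there at a start; the rules pass over those that are not, and their reading is None.
At some moment in a run one of vblock may be knocked a few centimetres aside while the robot is not near it.
It also fails if it takes over 210 s, if anything falls off the work surface, if the arm or the gripper's body presses on something with over 40 N, if the wrist force passes 120 N, or if a joint passes its speed limit or range.

### The arm

A 6-joint arm with a two-finger parallel gripper is mounted at the origin on the work surface. World frame = base frame: x ahead of the robot, y to its left, z up, the work surface at z = 0. Lengths are in m, angles in rad, forces in N, time in s.
With the tool pointing down it reaches from about 0.25 to 0.85 m from the base axis. Payload 12.5 kg.
Tool frame: the origin (TCP) lies at the very end of the fingers, on their centre line; the grasp point (between the pads) lies 19 mm behind it (r.grip_point_offset is the z of the grasp point in the tool frame, in m); z points along the fingers, y is the line along which they close (so a half turn about z gives the same grasp; the last joint's range is limited). The gripper opens to 93 mm and grips with 3 to 60 N. Pads are 15 mm wide; open, the fingers measure 128 mm over their backs; the gripper's body (75 mm by 188 mm) begins 65 mm behind the grasp point.
Start: joints at [-1.38, 0.351, 1.652, -0, 1.139, -0.085], TCP at [0.15, -0.529, 0.219] pointing down, gripper open.
Joint ranges: [-2.75, 2.75], [-0.79, 2.1], [0.01, 2.65], [-1.57, 4.71], [0.07, 3.14], [-2.87, 2.87]. Speed limits (rad/s): [2.22, 2.22, 2.79, 3.14, 3.14, 3.14].

### API

Orientations are given as [roll, pitch, yaw] about the fixed x, y, z axes, in that order (R = Rz(yaw) Ry(pitch) Rx(roll)).
In Python, from workcell import r gives the robot as it stands.
- The arm moves only by the shell command python3 inch.py 'ROWS' [OPENING] [FORCE]. ROWS is rows parted by semicolons, their numbers by spaces, 1 to 10 of them, each of 6 numbers: dx, dy, dz in m, then a rotation vector rx, ry, rz in rad; each row is the pose to reach, as a shift and turn from the pose commanded when the command began, along the tool's axes at that moment; what a row does not reach only later rows make up. A row lasts 1/10 s, in which the tool goes at most 0.05 m and 0.15 rad, less where a joint would pass 70% of its speed; a pose out of reach is approached as far as the arm can. OPENING is the opening from 0.0 (shut) to 1.0 (fully open), set as the command begins (- or left out keeps the last). The fingers move at their own pace and stop on an object; FORCE is the grip in N (left out, the last holds). Time passes only in rows, so rows that do not move let the fingers close. It prints the time, the measured TCP pose, the force, the opening and the grip force at its end.
- r.observe(): the state, without advancing time (a new reading comes with each control period).
- r.camera(name): name is "scene" or "side" or "wrist"; returns a dict with "color" (480x640x3 uint8, red, green, blue), "depth" (480x640 float32, m along the optical axis (not along the pixel's ray), 0 where there is no reading), "fx", "fy", "cx", "cy" (pixels), "T" (4x4, takes a point from camera to world coordinates); the wrist camera has in their place "tool_from_camera" (4x4, takes a point from camera to tool coordinates, whose origin is the TCP and whose axes are the flange's). Camera axes: x right, y down, z forward; pixel columns grow to the right and rows downward; lengths in m; the calibration is good to about 2 mm. The wrist camera is an equidistant fisheye: a pixel r from the principal point sees the ray r / f radians off the axis. A picture is of the moment at which its call begins: read the wrist's pose just before it.
- r.finish_job(): hands the job in; it is judged then, once.
The state is a dict: "time_s": time; "joint_pos": joint angles; "joint_vel": joint speeds; "tau": joint torques, N m; "ee_pos": TCP position; "tcp_rot": TCP orientation; "ft_force": force on the tool from outside, world axes, zero at the start; "ft_torque": the same for the moment, N m; "opening": opening from 0.0 (shut) to 1.0 (fully open); "grasp_force": force on a finger pad.
Only numpy, scipy, OpenCV 4.12 (cv2) and the standard library are available. Lean on these libraries where they do the work, as an engineer would, in place of code of your own. Each camera call takes 0.05 s, during which the arm holds its last target. There are 200 camera calls.

## Working session

There is one attempt and no reset: what is moved stays moved. The work goes in short steps, Python scripts to look and compute and a shell command to move; the robot and the scene stay as the last step left them, time stands still between calls to the robot, and variables do not carry over. Pictures are saved under pics/ and viewed, at most 14 in all, crops included, and the job is handed in when it is done.

```bash
ls; mkdir -p pics
python3 - <<'E'
from workcell import r
import cv2,numpy as np
for n in("scene","side"):
    c=r.camera(n); cv2.imwrite(f"pics/{n}0.png",c["color"][:,:,::-1]); np.savez(f"{n}0.npz",**c)
    print(n,c["fx"],c["cx"],c["cy"],np.round(c["T"],3).tolist(),(c["depth"]>0).mean())
o=r.observe();print(o)
E
```

```text
inch.py
pics
workcell.py
scene 557.9091739885365 321.8626875397608 231.0283022412668 [[0.818, 0.318, -0.479, 1.196], [0.575, -0.442, 0.688, -0.956], [0.007, -0.839, -0.545, 0.9], [0.0, 0.0, 0.0, 1.0]] 0.9799967447916667
side 536.8287187511639 326.3485867325204 232.28633833894438 [[-0.807, -0.361, 0.467, -0.062], [-0.591, 0.479, -0.649, 0.891], [0.01, -0.8, -0.6, 0.974], [0.0, 0.0, 0.0, 1.0]] 0.99599609375
{'time_s': 0.1, 'joint_pos': array([-1.37958688e+00,  3.51194328e-01,  1.65231940e+00, -1.59897244e-05,
        1.13908281e+00, -8.45517646e-02]), 'joint_vel': array([-0.00114344,  0.00128565, -0.00107016,  0.00019356,  0.00042889,
       -0.00043017]), 'tau': array([ 1.31972956e-03, -4.98027885e+01, -2.85704130e+01,  7.00234598e-02,
        2.38916004e-02, -4.10131952e-05]), 'ee_pos': array([ 0.14974514, -0.52892379,  0.21816417]), 'tcp_rot': array([-3.14059112e+00, -7.03154879e-05,  2.75767871e-01]), 'ft_force': array([ 0.44707406,  0.06431788, -1.02423772]), 'ft_torque': array([-0.04261755,  0.01979067, -0.02612672]), 'grasp_force': 0.0, 'opening': 0.9987936345174738}
```
View pics/scene0.png

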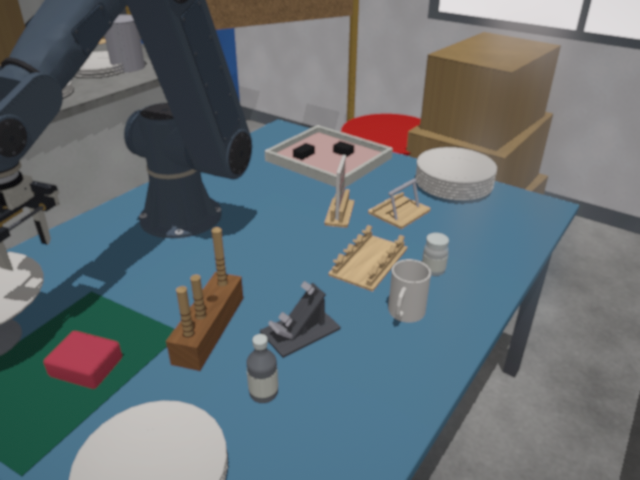

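View pics/side0.png

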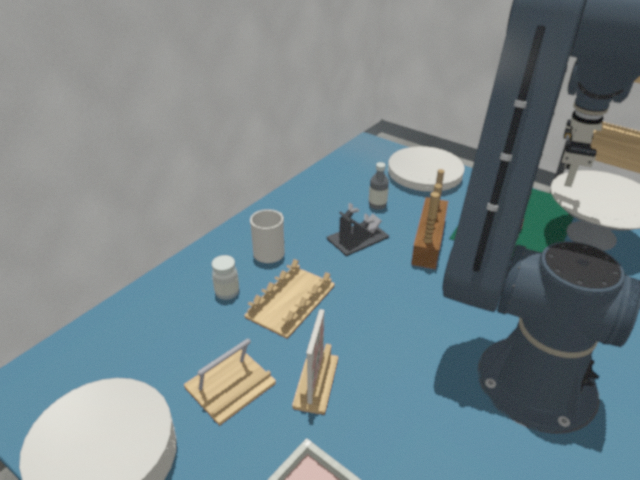

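The scene picture shows three rollers in the draining block, with heads at (218,230), (197,278) and (184,290), and one empty hole at (212,297). The V-block is at (300,320), the rest at (368,258), the tile in its rack at (340,190) and the prop at (400,208). The side view agrees. Next I'll build a top-down map from both depth images.

Create h.py:
```python
import numpy as np,cv2
def cloud(c):
    d=c["depth"]; v,u=np.mgrid[:480,:640]
    p=np.stack([(u-c["cx"])/c["fx"]*d,(v-c["cy"])/c["fy"]*d,d],-1)@c["T"][:3,:3].T+c["T"][:3,3]
    p[d==0]=np.nan
    return p
def proj(c,P):
    q=(np.asarray(P,float)-c["T"][:3,3])@c["T"][:3,:3]
    return np.stack([q[...,0]/q[...,2]*c["fx"]+c["cx"],q[...,1]/q[...,2]*c["fy"]+c["cy"]],-1)
def ray(c,u,v,z):
    d=c["T"][:3,:3]@[(u-c["cx"])/c["fx"],(v-c["cy"])/c["fy"],1]; o=c["T"][:3,3]
    return o+d*(z-o[2])/d[2]
def tri(cs,uvs):
    A=np.zeros((3,3));b=np.zeros(3)
    for c,(u,v) in zip(cs,uvs):
        d=c["T"][:3,:3]@[(u-c["cx"])/c["fx"],(v-c["cy"])/c["fy"],1];d/=np.linalg.norm(d)
        M=np.eye(3)-np.outer(d,d);A+=M;b+=M@c["T"][:3,3]
    return np.linalg.solve(A,b)
```

Run:
```python
from h import *
W=np.zeros((600,800,3),np.uint8);H=np.full((600,800),-1.)
s=1.4e-3;x0,y0=0.0,-0.55
for n in("scene0","side0"):
    c=dict(np.load(n+".npz"));p=cloud(c)
    t=p[(np.abs(p[...,2])<.02)&(p[...,0]>.2)];print(n,len(t),np.nanmedian(t[:,2]),np.nanstd(t[:,2]))
    q=p.reshape(-1,3);k=c["color"].reshape(-1,3)
    ok=np.isfinite(q[:,2])&(q[:,2]<.3)
    q=q[ok];k=k[ok]
    i=np.round((x0+.84-q[:,0])/s).astype(int);j=np.round((-q[:,1]+.57)/s).astype(int)
    for a,b,z,cc in zip(i,j,q[:,2],k):
        for da in(-1,0,1):
          for db in(-1,0,1):
            A=a+da;B=b+db
            if 0<=A<600 and 0<=B<800 and z>H[A,B]:
                H[A,B]=z;W[A,B]=cc[::-1]
cv2.imwrite("pics/top.png",W);np.save("H.npy",H)
a=np.load
```

```text
scene0 94731 -0.0012551286527687777 0.00418274990480909
side0 87112 -6.697622451551366e-05 0.004867539159474092
```

View pics/top.png

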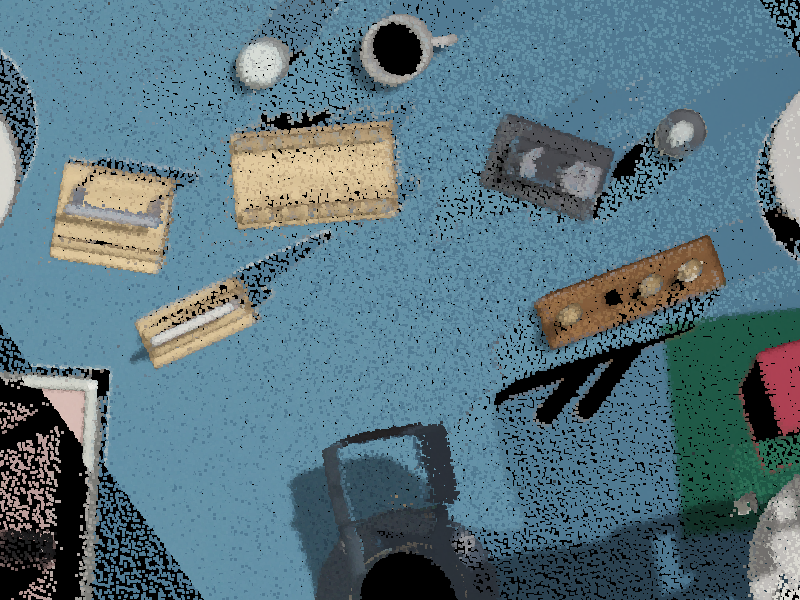

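The top map (up = +x, left = +y, 1.4 mm/px) shows the rest centred at (315,175), the V-block at (548,165), the prop at (112,215), the tile rack at (197,322) and the drain at (630,292), with rollers at (568,315), (650,285) and (690,270). Next I'll fit rectangles to these and get the roller lines.

```bash
cat > fit.py <<'E'
from h import *
cs=[dict(np.load(n+".npz")) for n in("scene0","side0")]
P=[cloud(c).reshape(-1,3) for c in cs];K=[c["color"].reshape(-1,3).astype(int) for c in cs]
Q=np.vstack(P);C=np.vstack(K)
def px(j,i): return np.array([.84-i*1.4e-3,.57-j*1.4e-3])
def reg(j,i,rad,lo,hi,col=None):
    c=px(j,i);m=(np.hypot(Q[:,0]-c[0],Q[:,1]-c[1])<rad)&(Q[:,2]>lo)&(Q[:,2]<hi)
    if col is not None:m&=col(C)
    return Q[m]
wood=lambda c:(c[:,0]>c[:,2]+25)
def rect(p,name):
    i=np.round(p[:,:2]*1000).astype(int);im=np.zeros((1400,1400),np.uint8)
    im[i[:,0]+300,i[:,1]+700]=1
    im=cv2.morphologyEx(im,cv2.MORPH_CLOSE,np.ones((7,7)));im=cv2.morphologyEx(im,cv2.MORPH_OPEN,np.ones((7,7)))
    k=max(cv2.findContours(im,0,2)[0],key=cv2.contourArea)
    (b,a),(w,h),ang=cv2.minAreaRect(k)
    bx=cv2.boxPoints(((b,a),(w,h),ang))[:,::-1]/1000-[.3,.7]
    e=bx[1]-bx[0];f=bx[2]-bx[1]
    if np.hypot(*f)>np.hypot(*e):e,f=f,e
    print(name,"c",np.round(bx.mean(0),4),"long",round(float(np.hypot(*e)),4),"short",round(float(np.hypot(*f)),4),"long dir deg",round(float(np.degrees(np.arctan2(e[1],e[0])))%180,1))
    return bx.mean(0),e
if __name__=="__main__":
    rect(reg(315,175,.16,.004,.08,wood),"rest all")
    rect(reg(112,215,.13,.004,.03,wood),"prop base")
    rect(reg(197,322,.11,.004,.058,wood),"rack")
    rect(reg(630,292,.16,.055,.078,wood),"drain top")
    gray=lambda c:(c.max(1)-c.min(1)<25)
    rect(reg(548,165,.10,.004,.02,gray),"vblock base")
    for n,(j,i) in dict(s1=(578,180),s2=(530,162)).items():
        p=reg(j,i,.02,.02,.2,gray);print(n,np.percentile(p[:,2],[5,50,95]).round(3),p.mean(0).round(3))
    for j,i in((568,315),(650,285),(690,270)):
        p=reg(j,i,.035,.085,.3,wood)
        hi=np.percentile(p[:,2],99.5);t=p[p[:,2]>hi-.006]
        print("roller",len(p),"top",hi.round(4),"topc",t.mean(0).round(4))
        for z in np.arange(.09,hi,.02):
            q=p[abs(p[:,2]-z)<.01];print("   ",z.round(2),q[:,:2].mean(0).round(4),len(q))
    p=reg(197,322,.11,.06,.22);m=p.mean(0);u,s,v=np.linalg.svd(p-m,full_matrices=False)
    print("tile",m.round(4),v.round(3).tolist(),(s/len(p)**.5).round(4),"zmax",np.percentile(p[:,2],99.5))
    rect(reg(197,322,.11,.1,.22),"tile top")
    p=reg(112,215,.09,.075,.12);print("bar");rect(p,"bar");print(np.percentile(p[:,2],[5,50,95,99]))
    for n,(j,i) in dict(jug=(398,48),jar=(262,64),bottle=(682,132)).items():
        p=reg(j,i,.05,.01,.2);print(n,p.min(0).round(3),p.max(0).round(3))
E
python3 fit.py
```

```text
rest all c [0.5945 0.1308] long 0.2257 short 0.1346 long dir deg 94.8
prop base c [0.5354 0.412 ] long 0.1579 short 0.1362 long dir deg 80.4
rack c [0.3901 0.2952] long 0.1604 short 0.071 long dir deg 114.9
drain top c [ 0.4317 -0.3124] long 0.2609 short 0.0734 long dir deg 110.4
vblock base c [ 0.6061 -0.1946] long 0.1653 short 0.1085 long dir deg 70.4
s1 [0.021 0.044 0.061] [ 0.587 -0.235  0.042]
s2 [0.032 0.084 0.122] [ 0.614 -0.171  0.087]
roller 769 top 0.221 topc [ 0.4004 -0.2286  0.2182]
    0.09 [ 0.4014 -0.229 ] 77
    0.11 [ 0.4015 -0.2282] 103
    0.13 [ 0.4014 -0.2277] 98
    0.15 [ 0.4015 -0.2277] 105
    0.17 [ 0.4012 -0.2273] 98
    0.19 [ 0.4019 -0.2278] 114
    0.21 [ 0.4007 -0.2284] 159
roller 415 top 0.1766 topc [ 0.4416 -0.3404  0.1735]
    0.09 [ 0.4465 -0.3463] 59
    0.11 [ 0.4472 -0.3463] 75
    0.13 [ 0.4474 -0.3455] 66
    0.15 [ 0.4465 -0.3447] 76
    0.17 [ 0.4426 -0.3405] 139
roller 490 top 0.1933 topc [ 0.4634 -0.3976  0.1893]
    0.09 [ 0.4689 -0.4039] 61
    0.11 [ 0.4696 -0.4031] 72
    0.13 [ 0.4711 -0.4024] 64
    0.15 [ 0.4679 -0.3997] 85
    0.17 [ 0.466  -0.3984] 100
    0.19 [ 0.4636 -0.3975] 108
tile [0.3844 0.304  0.1292] [[-0.42, 0.903, -0.086], [0.03, -0.08, -0.996], [0.907, 0.422, -0.006]] [0.0421 0.0365 0.004 ] zmax 0.1746353447506016
tile top c [0.3887 0.2981] long 0.13 short 0.0129 long dir deg 114.8
bar
bar c [0.5411 0.4133] long 0.1289 short 0.0205 long dir deg 81.4
[0.08104026 0.09467623 0.09889653 0.10058826]
jug [ 0.724 -0.036  0.01 ] [0.819 0.063 0.123]
jar [0.717 0.163 0.01 ] [0.788 0.239 0.107]
bottle [ 0.62  -0.418  0.01 ] [ 0.687 -0.347  0.152]
```

```bash
cat > go.py <<'E'
# usage: go.py x y z yaw_deg theta_deg [g]: tool delta to a pose; tool down at yaw, then turned theta about its own y; g: x y z is the grasp point
import sys,numpy as np
from scipy.spatial.transform import Rotation as R
from workcell import r
def tgt(p,yaw,th,g=False):
    M=R.from_euler("z",yaw,degrees=True)*R.from_euler("x",180,degrees=True)*R.from_euler("y",th,degrees=True)
    p=np.array(p,float)
    if g:p=p-M.apply([0,0,r.grip_point_offset])
    return p,M
def delta(o,p,M):
    M0=R.from_euler("xyz",o["tcp_rot"]); return M0.inv().apply(p-o["ee_pos"]),(M0.inv()*M).as_rotvec()
if __name__=="__main__":
    a=[float(v) for v in sys.argv[1:6]];o=r.observe()
    p,M=tgt(a[:3],a[3],a[4],len(sys.argv)>6)
    t,w=delta(o,p,M)
    print("t",o["time_s"],"tcp target",p.round(4),"delta",t.round(4),w.round(3),"dist %.3f ang %.2f"%(np.linalg.norm(t),np.linalg.norm(w)),"q",o["joint_pos"].round(2))
E
python3 -c "from workcell import r;print(r.grip_point_offset)"; python3 go.py .401 -.2284 .29 70.4 0; python3 go.py .401 -.2284 .17 70.4 0 g
```

```text
-0.0188
t 0.1 tcp target [ 0.401  -0.2284  0.29  ] delta [ 0.3236 -0.2208 -0.0716] [-0.001 -0.001 -0.953] dist 0.398 ang 0.95 q [-1.38  0.35  1.65 -0.    1.14 -0.08]
t 0.1 tcp target [ 0.401  -0.2284  0.1512] delta [ 0.3236 -0.2207  0.0672] [-0.001 -0.001 -0.953] dist 0.397 ang 0.95 q [-1.38  0.35  1.65 -0.    1.14 -0.08]
```

```bash
python3 inch.py '0 0 -.05 0 0 0; .04 -.03 -.07 0 0 -.12; .08 -.05 -.072 0 0 -.25; .12 -.08 -.072 0 0 -.38; .16 -.11 -.072 0 0 -.5; .2 -.14 -.072 0 0 -.63; .24 -.17 -.072 0 0 -.76; .28 -.195 -.072 0 0 -.89; .3236 -.2208 -.072 0 0 -.953; .3236 -.2208 -.072 0 0 -.953' 1.0 30; python3 go.py .401 -.2284 .17 70.4 0 g
```

```text
time_s: 1.1
ee_pos: [0.4036, -0.2249, 0.2905]
tcp_rot: [3.142, -0.001, 1.236]
ft_force: [-0.7, -0.2, -0.5]
opening: 0.998
grasp_force: 0.0
t 1.1 tcp target [ 0.401  -0.2284  0.1512] delta [-0.0043 -0.0013  0.1393] [ 0.    -0.001  0.008] dist 0.139 ang 0.01 q [-0.61  0.12  1.77  0.    1.26 -0.28]
```

```bash
python3 inch.py '-.004 -.001 .05 0 0 .008; -.0043 -.001 .1 0 0 .008; -.0043 -.001 .139 0 0 .008; -.0043 -.001 .139 0 0 .008;-.0043 -.001 .139 0 0 .008'; python3 inch.py '0 0 0 0 0 0;0 0 0 0 0 0;0 0 0 0 0 0;0 0 0 0 0 0;0 0 0 0 0 0;0 0 0 0 0 0;0 0 0 0 0 0;0 0 0 0 0 0' 0 30
```

```text
time_s: 1.6
ee_pos: [0.3987, -0.2328, 0.1524]
tcp_rot: [-3.141, -0.0, 1.22]
ft_force: [0.2, 1.2, 0.4]
opening: 1.001
grasp_force: 0.0
time_s: 2.4
ee_pos: [0.3986, -0.2323, 0.1516]
tcp_rot: [-3.142, -0.0, 1.221]
ft_force: [-0.2, 0.0, -0.6]
opening: 0.36
grasp_force: 0.0
```

```bash
python3 inch.py '.004 0 0 0 0 .008;.004 0 0 0 0 .008;.004 0 0 0 0 .008;.004 0 0 0 0 .008;.004 0 0 0 0 .008;.004 0 0 0 0 .008' 0 40; python3 inch.py '0 0 -.04 0 0 0;0 0 -.08 0 0 0; 0 0 -.12 0 0 0; 0 0 -.14 0 0 0; 0 0 -.14 0 0 0; 0 0 -.14 0 0 0'
python3 - <<'E'
from workcell import r
import cv2
for n in("scene","wrist"):
    c=r.camera(n); cv2.imwrite(f"pics/{n}1.png",c["color"][:,:,::-1])
im=[cv2.imread(f"pics/{n}1.png") for n in("scene","wrist")]
cv2.imwrite("pics/c1.png",cv2.hconcat([im[0][80:420,60:440],im[1][::2,::2][:0].reshape(0,320,3) if 0 else cv2.resize(im[1],(380,285)) if 0 else cv2.copyMakeBorder(cv2.resize(im[1],(400,300)),0,40,0,0,0)]))
E
python3 go.py .61 -.2 .3 70.4 0
```

```text
time_s: 3.0
ee_pos: [0.4, -0.2286, 0.1516]
tcp_rot: [-3.141, -0.0, 1.213]
ft_force: [0.4, 0.1, -0.1]
opening: 0.231
grasp_force: 40.0
time_s: 3.6
ee_pos: [0.3998, -0.2284, 0.2909]
tcp_rot: [-3.141, -0.0, 1.213]
ft_force: [-0.7, 0.1, -2.2]
opening: 0.233
grasp_force: 40.0
t 3.7 tcp target [ 0.61 -0.2   0.3 ] delta [ 0.1002  0.1872 -0.0102] [-0.002 -0.001 -0.016] dist 0.213 ang 0.02 q [-0.62  0.11  1.77  0.    1.26 -0.26]
```

View pics/c1.png

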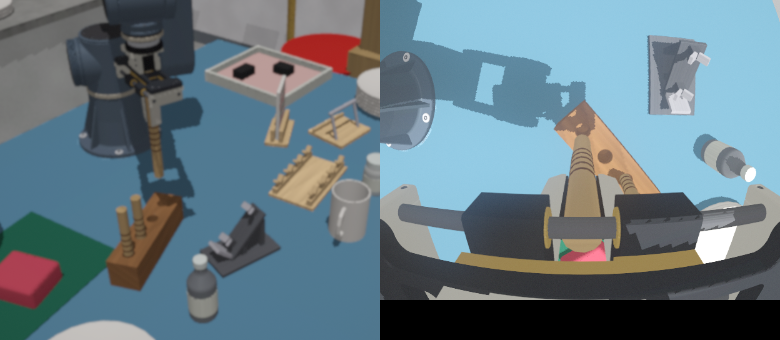

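The scene crop shows roller_1 hanging straight from the gripper above the drain, and the V-block is where it was. I'll write a V-block measuring routine that also computes the seating poses.

```bash
cat > vb.py <<'E'
# measure V-block; usage: vb.py LEN(tcp to foot, m) -> deltas to pre, above, seat poses ; vb.py side S -> regrasp poses at S from foot
import sys,numpy as np,cv2
from h import *; from go import *
def measure(guess=(.606,-.195),rad=.13):
    Q=[];C=[]
    for n in("scene","side"):
        c=r.camera(n);Q.append(cloud(c).reshape(-1,3));C.append(c["color"].reshape(-1,3).astype(int))
    Q=np.vstack(Q);C=np.vstack(C)
    m=(np.hypot(Q[:,0]-guess[0],Q[:,1]-guess[1])<rad)&(C.max(1)-C.min(1)<25)
    b=Q[m&(Q[:,2]>.004)&(Q[:,2]<.02)];i=np.round(b[:,:2]*1000).astype(int)
    im=np.zeros((1400,1400),np.uint8);im[i[:,0]+300,i[:,1]+700]=1
    im=cv2.morphologyEx(cv2.morphologyEx(im,3,np.ones((7,7))),2,np.ones((7,7)))
    k=max(cv2.findContours(im,0,2)[0],key=cv2.contourArea)
    R_=cv2.minAreaRect(k);bx=cv2.boxPoints(R_)[:,::-1]/1000-[.3,.7]
    e=bx[1]-bx[0];f=bx[2]-bx[1]
    if np.hypot(*f)>np.hypot(*e):e,f=f,e
    ce=bx.mean(0);x=e/np.hypot(*e)
    hi=Q[m&(Q[:,2]>.05)&(Q[:,2]<.13)&(np.hypot(*(Q[:,:2]-ce).T)<.08)][:,:2].mean(0)
    if (hi-ce)@x>0:x=-x
    print("vblock c",ce.round(4),"size",np.hypot(*e).round(3),np.hypot(*f).round(3),"yaw",np.degrees(np.arctan2(x[1],x[0])).round(1))
    org=ce+.015*x
    return org,x
if __name__=="__main__":
    org,x=measure(*( [eval(sys.argv[3])] if len(sys.argv)>3 else []))
    X=np.array([*x,0]);Z=np.array([0,0,1.]);u=(Z-X)/2**.5;n=(Z+X)/2**.5
    F=np.array([*org,0])+.045*X+.046*Z
    yaw=np.degrees(np.arctan2(-x[1],-x[0]))
    o=r.observe()
    print("F",F.round(4),"u",u.round(3),"yaw",yaw.round(1),"tcp",o["ee_pos"].round(4))
    if sys.argv[1]=="side":
        S=float(sys.argv[2]);L=[("pre",F+S*u+.10*n,45),("grasp",F+S*u,45)];g=True
    else:
        l=float(sys.argv[1]);L=[("pre",F+(l+.03)*u+.07*n,-45),("in",F+(l+.012)*u+.0*n,-45),("home",F+l*u,-45)];g=False
    for nm,p,th in L:
        P,M=tgt(p,yaw,th,g);t,w=delta(o,P,M);print(nm,P.round(4),"delta",t.round(4),w.round(3))
E
python3 vb.py .1415
```

```text
vblock c [ 0.607  -0.1935] size 0.167 0.108 yaw -108.4
F [ 0.588  -0.2504  0.046 ] u [0.224 0.671 0.707] yaw 71.6 tcp [ 0.3997 -0.2283  0.2904]
pre [ 0.6107 -0.1823  0.2168] delta [0.117  0.1817 0.0733] [-0.016 -0.786 -0.034]
in [ 0.6223 -0.1475  0.1545] delta [0.1537 0.1805 0.1356] [-0.016 -0.786 -0.034]
home [ 0.6197 -0.1555  0.1461] delta [0.1452 0.1809 0.1441] [-0.016 -0.786 -0.034]
```

```bash
python3 inch.py '.025 .045 0 0 0 0; .05 .09 0 0 -.13 0; .08 .135 0 -.005 -.27 -.01; .117 .18 0 -.01 -.4 -.02; .117 .18 .01 -.01 -.53 -.03; .117 .1817 .02 -.016 -.66 -.034; .117 .1817 .03 -.016 -.78 -.034; .117 .1817 .05 -.016 -.786 -.034; .117 .1817 .073 -.016 -.786 -.034; .117 .1817 .073 -.016 -.786 -.034'; python3 inch.py '0 0 0 0 0 0;0 0 0 0 0 0;0 0 0 0 0 0'; python3 vb.py .1415
```

```text
time_s: 4.8
ee_pos: [0.6097, -0.1828, 0.2147]
tcp_rot: [-3.136, 0.784, 1.253]
ft_force: [-0.6, 0.7, -0.7]
opening: 0.23
grasp_force: 40.0
time_s: 5.1
ee_pos: [0.6115, -0.183, 0.2199]
tcp_rot: [3.136, 0.785, 1.245]
ft_force: [-0.3, 0.2, -0.9]
opening: 0.231
grasp_force: 40.0
vblock c [ 0.6063 -0.1937] size 0.167 0.108 yaw -108.1
F [ 0.5877 -0.2508  0.046 ] u [0.219 0.672 0.707] yaw 71.9 tcp [ 0.6114 -0.1828  0.2195]
pre [ 0.61   -0.1825  0.2168] delta [ 0.0018 -0.0014  0.0021] [-0.002  0.    -0.006]
in [ 0.6214 -0.1476  0.1545] delta [ 0.0718 -0.0018  0.0201] [-0.002  0.    -0.006]
home [ 0.6188 -0.1556  0.1461] delta [ 0.0718 -0.0018  0.0321] [-0.002  0.    -0.006]
```

```bash
python3 inch.py '.02 -.001 .01 0 0 0; .04 -.0015 .02 0 0 0; .055 -.0015 .02 0 0 0; .062 -.0015 .02 0 0 0; .062 -.0015 .02 0 0 0'; python3 inch.py '.003 0 0 0 0 0;.006 0 0 0 0 0;.009 0 0 0 0 0;.009 0 0 0 0 0'
python3 - <<'E'
from workcell import r
import cv2
ims=[]
for n in("scene","side"):
    c=r.camera(n)["color"][:,:,::-1]
    ims.append(cv2.resize(c[200:400,200:440] if n=="scene" else c[130:280,300:480],(396,330)))
cv2.imwrite("pics/c2.png",cv2.hconcat(ims))
E
```

```text
time_s: 5.7
ee_pos: [0.6196, -0.1534, 0.1606]
tcp_rot: [3.139, 0.786, 1.249]
ft_force: [-0.1, 0.0, 0.1]
opening: 0.229
grasp_force: 40.0
time_s: 6.1
ee_pos: [0.6216, -0.1484, 0.1549]
tcp_rot: [3.138, 0.787, 1.247]
ft_force: [1.2, -2.0, 3.2]
opening: 0.231
grasp_force: 40.0
```

View pics/c2.png

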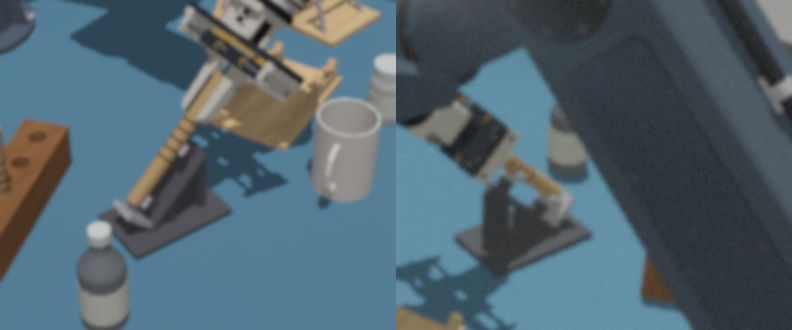

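The crop shows the rod lying in both saddles with its foot close to the stop. Next I'll push it home.

```bash
python3 inch.py '0 0 .003 0 0 0;0 0 .006 0 0 0;0 0 .009 0 0 0;0 0 .009 0 0 0'; python3 inch.py '0 0 .002 0 0 0;0 0 .004 0 0 0;0 0 .006 0 0 0;0 0 .006 0 0 0'
```

```text
time_s: 6.6
ee_pos: [0.6195, -0.1548, 0.148]
tcp_rot: [3.138, 0.787, 1.247]
ft_force: [2.8, -5.6, 0.8]
opening: 0.23
grasp_force: 40.0
time_s: 7.0
ee_pos: [0.6193, -0.1563, 0.1464]
tcp_rot: [3.134, 0.785, 1.245]
ft_force: [3.8, 17.3, 22.0]
opening: 0.236
grasp_force: 40.0
```

```bash
python3 inch.py '0 0 -.003 0 0 0;0 0 -.003 0 0 0;0 0 -.003 0 0 0;0 0 -.003 0 0 0;0 0 -.003 0 0 0;0 0 -.003 0 0 0' 0.6; python3 inch.py '0 0 -.03 0 0 0;0 0 -.07 0 0 0;0 0 -.11 0 0 0;-.02 0 -.13 0 0 0;-.05 0 -.13 0 0 0;-.05 0 -.13 0 0 0;-.05 0 -.13 0 0 0'
python3 - <<'E'
from workcell import r
import cv2
ims=[]
for n in("scene","side"):
    c=r.camera(n)["color"][:,:,::-1]
    ims.append(cv2.resize(c[200:400,200:440] if n=="scene" else c[130:280,300:480],(396,330)))
cv2.imwrite("pics/c3.png",cv2.hconcat(ims))
E
python3 vb.py side .08;python3 -c "
from workcell import r;print(r.observe()['joint_pos'].round(2))"
```

```text
time_s: 7.6
ee_pos: [0.6185, -0.1562, 0.1455]
tcp_rot: [3.14, 0.786, 1.248]
ft_force: [-0.4, 0.6, 0.6]
opening: 0.596
grasp_force: 0.0
time_s: 8.3
ee_pos: [0.6361, -0.1024, 0.2727]
tcp_rot: [3.139, 0.786, 1.247]
ft_force: [1.2, 0.6, -0.4]
opening: 0.599
grasp_force: 0.0
vblock c [ 0.6067 -0.1949] size 0.164 0.107 yaw -109.2
F [ 0.587  -0.2516  0.046 ] u [0.232 0.668 0.707] yaw 70.8 tcp [ 0.6361 -0.1019  0.2717]
pre [ 0.5867 -0.2524  0.16  ] delta [-0.0327  0.0006  0.191 ] [-0.     1.572  0.015]
grasp [ 0.6099 -0.1856  0.0893] delta [0.0673 0.0016 0.1909] [-0.     1.572  0.015]
[ 0.05  0.66  1.23 -0.72  1.6   0.49]
```

View pics/c3.png

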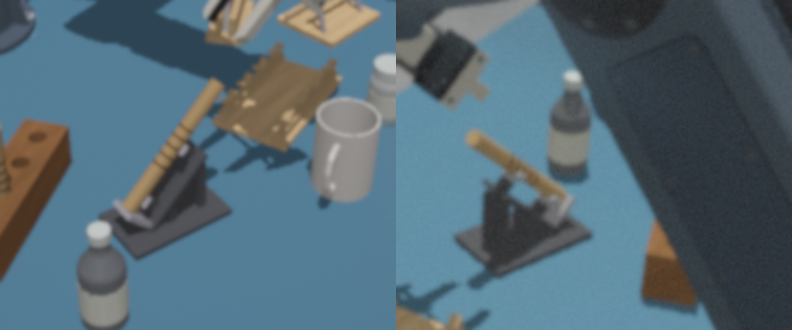

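The roller lies seated in the V-block and let go, with its foot at the stop. Now I'll move round to take it by its side, passing through a vertical tool pose.

```bash
python3 go.py .59 -.21 .32 70.8 0
```

```text
t 8.5 tcp target [ 0.59 -0.21  0.32] delta [-0.1169 -0.0097  0.0488] [0.005 0.787 0.013] dist 0.127 ang 0.79 q [ 0.05  0.66  1.23 -0.72  1.6   0.49]
```

```bash
python3 inch.py '-.03 0 0 0 .14 0; -.06 -.004 .01 0 .28 0; -.08 -.006 .02 0 .42 0; -.1 -.008 .03 0 .56 .01; -.117 -.01 .049 .005 .7 .013; -.117 -.01 .049 .005 .787 .013; -.117 -.01 .049 .005 .787 .013; -.117 -.01 .049 .005 .787 .013' .5; python3 go.py .56 -.30 .26 70.8 45;  python3 go.py .5867 -.2524 .16 70.8 45
```

```text
time_s: 9.3
ee_pos: [0.5896, -0.2103, 0.3205]
tcp_rot: [3.141, 0.001, 1.235]
ft_force: [-1.2, 0.7, -0.0]
opening: 0.499
grasp_force: 0.0
t 9.3 tcp target [ 0.56 -0.3   0.26] delta [-0.0943  0.0015  0.0606] [0.001 0.787 0.   ] dist 0.112 ang 0.79 q [-0.42  0.42  1.31 -0.    1.42 -0.08]
t 9.3 tcp target [ 0.5867 -0.2524  0.16  ] delta [-0.0405  0.011   0.1606] [0.001 0.787 0.   ] dist 0.166 ang 0.79 q [-0.42  0.42  1.31 -0.    1.42 -0.08]
```

```bash
python3 inch.py '-.01 0 0 0 .14 0; -.02 .002 0 0 .28 0; -.03 .004 0 0 .42 0; -.04 .01 .02 0 .56 0; -.04 .011 .04 0 .7 0; -.04 .011 .08 0 .787 0; -.04 .011 .12 0 .787 0;-.04 .011 .16 0 .787 0;-.04 .011 .16 0 .787 0;-.04 .011 .16 0 .787 0'; python3 vb.py side .08
```

```text
time_s: 10.3
ee_pos: [0.5879, -0.2505, 0.1616]
tcp_rot: [3.141, -0.788, 1.239]
ft_force: [-0.3, -0.5, 0.8]
opening: 0.5
grasp_force: 0.0
vblock c [ 0.6055 -0.1946] size 0.167 0.109 yaw -109.8
F [ 0.5852 -0.2511  0.046 ] u [0.24  0.665 0.707] yaw 70.2 tcp [ 0.5883 -0.2515  0.1634]
pre [ 0.5849 -0.2519  0.16  ] delta [-0.0035 -0.0031  0.0014] [-0.005 -0.001  0.012]
grasp [ 0.6088 -0.1854  0.0893] delta [-0.0036 -0.0026  0.1014] [-0.005 -0.001  0.012]
```

```bash
python3 inch.py '-.003 -.002 .04 0 0 0; -.003 -.002 .07 0 0 0; -.003 -.002 .09 0 0 0; -.003 -.002 .1 0 0 0; -.003 -.002 .1 0 0 0'; python3 inch.py '0 0 0 0 0 0;0 0 0 0 0 0;0 0 0 0 0 0;0 0 0 0 0 0;0 0 0 0 0 0;0 0 0 0 0 0;0 0 0 0 0 0' 0 40; python3 vb.py side .08
```

```text
time_s: 10.9
ee_pos: [0.6086, -0.1856, 0.0894]
tcp_rot: [3.137, -0.788, 1.24]
ft_force: [-0.6, -0.0, 0.4]
opening: 0.501
grasp_force: 0.0
time_s: 11.6
ee_pos: [0.6089, -0.1872, 0.0892]
tcp_rot: [3.135, -0.787, 1.239]
ft_force: [3.4, -4.4, 4.0]
opening: 0.225
grasp_force: 40.0
vblock c [ 0.6049 -0.1939] size 0.166 0.11 yaw -109.1
F [ 0.5853 -0.2506  0.046 ] u [0.231 0.668 0.707] yaw 70.9 tcp [ 0.6088 -0.1872  0.0892]
pre [ 0.585  -0.2514  0.16  ] delta [ 0.0018 -0.001  -0.0985] [ 0.005 -0.002  0.001]
grasp [ 0.6081 -0.1846  0.0893] delta [ 0.0017 -0.0015  0.0015] [ 0.005 -0.002  0.001]
```

```bash
python3 inch.py '.005 0 -.02 0 0 0; .005 0 -.06 0 0 0; .005 0 -.1 0 0 0; .005 0 -.14 0 0 0; .005 0 -.16 0 -.1 0; .005 0 -.16 0 -.24 0;.005 0 -.16 0 -.38 0;.005 0 -.16 0 -.52 0;.005 0 -.16 0 -.66 0;.005 0 -.16 0 -.787 0'; python3 inch.py '0 0 0 0 0 0;0 0 0 0 0 0'; python3 go.py .575 .1015 .15 4.8 0 g
```

```text
time_s: 12.7
ee_pos: [0.5717, -0.2899, 0.2056]
tcp_rot: [3.138, 0.005, 1.236]
ft_force: [-0.6, -0.4, -0.6]
opening: 0.228
grasp_force: 40.0
time_s: 12.9
ee_pos: [0.5716, -0.2892, 0.2046]
tcp_rot: [3.141, -0.004, 1.237]
ft_force: [0.9, -0.1, -0.4]
opening: 0.222
grasp_force: 40.0
t 12.9 tcp target [0.575  0.1015 0.1312] delta [ 0.37   -0.1249  0.0746] [-1.000e-03 -4.000e-03  1.153e+00] dist 0.398 ang 1.15 q [-0.54  0.53  1.41  0.    1.2  -0.21]
```

```bash
python3 inch.py '.04 -.014 0 0 0 .12; .08 -.028 0 0 0 .25; .12 -.042 0 0 0 .38;.16 -.056 0 0 0 .51; .2 -.07 0 0 0 .64;.24 -.084 0 0 0 .77;.28 -.098 0 0 0 .9;.32 -.11 0 0 0 1.03;.37 -.125 0 0 -.004 1.153; .37 -.125 0 0 -.004 1.153'; python3 inch.py '0 0 0 0 0 0;0 0 0 0 0 0;0 0 0 0 0 0'; cp side0.npz /tmp
python3 - <<'E'
from h import *
from workcell import r
Q=[];C=[]
for n in("scene","side"):
    c=r.camera(n);Q.append(cloud(c).reshape(-1,3));C.append(c["color"].reshape(-1,3).astype(int))
    cv2.imwrite(f"pics/{n}4.png",c["color"][:,:,::-1])
Q=np.vstack(Q);C=np.vstack(C)
tcp=r.observe()["ee_pos"];print(tcp.round(4),r.observe()["tcp_rot"])
g=tcp+[0,0,.019]
m=(C[:,0]>C[:,2]+25)&(np.hypot(Q[:,0]-g[0],Q[:,1]-g[1])<.2)&(abs(Q[:,2]-g[2])<.03)
p=Q[m];print(len(p),p.mean(0).round(4));u,s,v=np.linalg.svd(p-p.mean(0),full_matrices=False);d=v[0]*np.sign(v[0][0])
t=(p-g)@d;print("dir",d.round(3),"extent from grasp",np.percentile(t,[1,99]).round(4), "off",((p.mean(0)-g)-((p.mean(0)-g)@d)*d).round(4))
im=[cv2.imread(f"pics/{n}4.png") for n in("scene","side")]
cv2.imwrite("pics/c4.png",cv2.hconcat([cv2.resize(im[0][120:340,260:480],(380,380)),cv2.resize(im[1][180:360,220:400],(380,380))]))
E
python3 go.py .575 .1015 .055 4.8 0 g
```

```text
time_s: 13.9
ee_pos: [0.5751, 0.1041, 0.2045]
tcp_rot: [-3.14, 0.003, 0.079]
ft_force: [0.4, -0.7, -1.0]
opening: 0.226
grasp_force: 40.0
time_s: 14.2
ee_pos: [0.5754, 0.099, 0.2048]
tcp_rot: [3.14, 0.002, 0.082]
ft_force: [-1.0, 0.1, -0.8]
opening: 0.226
grasp_force: 40.0
[0.5754 0.0994 0.2049] [3.13982546e+00 1.14857153e-03 8.15380179e-02]
877 [0.6045 0.0978 0.2258]
dir [ 0.998  0.053 -0.021] extent from grasp [-0.0791  0.1319] off [ 0.0002 -0.0031  0.0024]
t 14.3 tcp target [0.575  0.1015 0.0362] delta [-1.000e-04 -2.500e-03  1.687e-01] [ 0.002  0.001 -0.002] dist 0.169 ang 0.00 q [ 0.09  0.43  1.57 -0.    1.14  1.58]
```

View pics/c4.png

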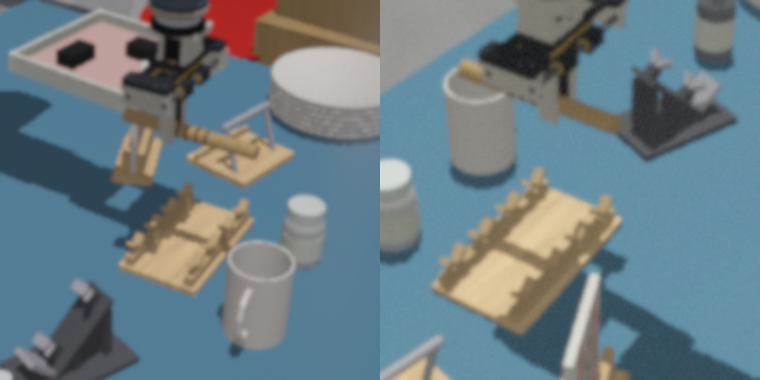

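The crop shows the rod held level above the rest, its ends 79 and 132 mm from the grasp. Now I'll lower it into place 1.

```bash
python3 inch.py '0 -.0025 .05 0 0 0; 0 -.0025 .1 0 0 0;0 -.0025 .13 0 0 0;0 -.0025 .15 0 0 0; 0 -.0025 .162 0 0 0; 0 -.0025 .168 0 0 0;0 -.0025 .168 0 0 0;0 -.0025 .168 0 0 0'; python3 inch.py '0 0 .001 0 0 0;0 0 .002 0 0 0;0 0 .003 0 0 0;0 0 .003 0 0 0'
```

```text
time_s: 15.1
ee_pos: [0.5757, 0.1027, 0.038]
tcp_rot: [3.14, -0.001, 0.083]
ft_force: [0.1, -0.2, -0.4]
opening: 0.222
grasp_force: 40.0
time_s: 15.5
ee_pos: [0.575, 0.1027, 0.034]
tcp_rot: [3.14, 0.001, 0.083]
ft_force: [-0.1, -0.7, -0.8]
opening: 0.226
grasp_force: 40.0
```

```bash
python3 inch.py '0 0 .001 0 0 0;0 0 .002 0 0 0;0 0 .002 0 0 0'; python3 inch.py '0 0 0 0 0 0;0 0 0 0 0 0;0 0 0 0 0 0;0 0 0 0 0 0' .42; python3 inch.py '0 0 -.03 0 0 0;0 0 -.08 0 0 0;0 0 -.13 0 0 0;0 0 -.18 0 0 0;0 0 -.2 0 0 0;0 0 -.2 0 0 0'
cat > rest.py <<'E'
from h import *
from workcell import r
Q=[];C=[];ims=[]
for n in("scene","side"):
    c=r.camera(n);Q.append(cloud(c).reshape(-1,3));C.append(c["color"].reshape(-1,3).astype(int));ims.append(c["color"][:,:,::-1])
Q=np.vstack(Q);C=np.vstack(C)
a=np.radians(4.8);o=np.array([.5945,.1308]);X=np.array([np.cos(a),np.sin(a)]);Y=np.array([-X[1],X[0]])
q=np.c_[(Q[:,:2]-o)@X,(Q[:,:2]-o)@Y,Q[:,2]]
for k,y in enumerate((-.0825,-.0275,.0275,.0825)):
    for nm,m in(("mid",abs(q[:,0])<.04),("-end",(q[:,0]<-.06)&(q[:,0]>-.13)),("+end",(q[:,0]>.06)&(q[:,0]<.13))):
        p=q[m&(abs(q[:,1]-y)<.02)&(q[:,2]>.035)&(q[:,2]<.08)&(C[:,0]>C[:,2]+20)]
        if len(p)>10:print(k,nm,len(p),"mean y off",(p[:,1].mean()-y).round(4),"ztop",np.percentile(p[:,2],95).round(4),"x",np.percentile(p[:,0],[1,99]).round(3))
E
python3 rest.py; python3 go.py .4634 -.3976 .29 70.4 0
```

```text
time_s: 15.8
ee_pos: [0.5752, 0.103, 0.0327]
tcp_rot: [3.14, 0.0, 0.083]
ft_force: [-2.9, 2.4, 8.4]
opening: 0.226
grasp_force: 40.0
time_s: 16.2
ee_pos: [0.575, 0.1027, 0.0318]
tcp_rot: [3.14, 0.001, 0.083]
ft_force: [-0.5, -0.0, -0.1]
opening: 0.418
grasp_force: 0.0
time_s: 16.8
ee_pos: [0.5765, 0.1033, 0.2354]
tcp_rot: [3.14, -0.005, 0.083]
ft_force: [-0.6, 1.0, 0.5]
opening: 0.423
grasp_force: 0.0
1 mid 474 mean y off -0.0 ztop 0.0614 x [-0.039  0.04 ]
1 -end 217 mean y off 0.0015 ztop 0.0619 x [-0.1   -0.061]
1 +end 223 mean y off -0.0004 ztop 0.0618 x [0.06  0.108]
t 16.9 tcp target [ 0.4634 -0.3976  0.29  ] delta [-0.1526  0.4899 -0.0574] [ 1.000e-03  2.000e-03 -1.146e+00] dist 0.516 ang 1.15 q [ 0.1   0.4   1.55 -0.    1.2   1.59]
```

```bash
python3 inch.py '-.015 .05 -.03 0 0 -.12; -.03 .1 -.057 0 0 -.25; -.045 .15 -.057 0 0 -.38; -.06 .2 -.057 0 0 -.5; -.075 .245 -.057 0 0 -.63; -.09 .29 -.057 0 0 -.76;-.105 .34 -.057 0 0 -.89;-.12 .39 -.057 0 0 -1.02; -.14 .44 -.057 0 0 -1.146;-.152 .49 -.057 0 0 -1.146' 1; python3 inch.py '0 0 0 0 0 0;0 0 0 0 0 0;0 0 0 0 0 0'
python3 - <<'E'
from h import *
from workcell import r
c=r.camera("wrist");cv2.imwrite("pics/w5.png",c["color"][:,:,::-1])
cs=[r.camera(n) for n in("scene","side")]
Q=np.vstack([cloud(c).reshape(-1,3) for c in cs]);C=np.vstack([c["color"].reshape(-1,3) for c in cs]).astype(int)
for a in((.4634,-.3976),(.4416,-.3404)):
    m=(np.hypot(Q[:,0]-a[0],Q[:,1]-a[1])<.022)&(C[:,0]>C[:,2]+25)
    for z in(.1,.12,.14,.16,.18):
        p=Q[m&(abs(Q[:,2]-z)<.012)];
        if len(p)>5:
            A=np.c_[2*p[:,:2],np.ones(len(p))];s=np.linalg.lstsq(A,(p[:,:2]**2).sum(1),rcond=None)[0];print(z,len(p),p[:,:2].mean(0).round(4),"circ",s[:2].round(4),np.sqrt(max(0,s[2]+s[:2]@s[:2])).round(4))
E
python3 go.py .465 -.399 .155 70.4 0 g
```

```text
time_s: 17.9
ee_pos: [0.4681, -0.3721, 0.2879]
tcp_rot: [-3.139, 0.001, 1.233]
ft_force: [0.6, 0.7, 0.6]
opening: 1.0
grasp_force: 0.0
time_s: 18.2
ee_pos: [0.4696, -0.3694, 0.2889]
tcp_rot: [-3.14, 0.001, 1.229]
ft_force: [0.0, 0.7, -0.1]
opening: 1.0
grasp_force: 0.0
0.1 92 [ 0.4688 -0.4035] circ [ 0.4647 -0.4001] 0.0087
0.12 78 [ 0.4708 -0.4027] circ [ 0.4682 -0.4012] 0.0065
0.14 90 [ 0.4696 -0.4015] circ [ 0.4639 -0.3989] 0.0097
0.16 117 [ 0.4666 -0.3986] circ [ 0.4621 -0.3975] 0.0113
0.18 176 [ 0.4648 -0.3979] circ [ 0.4629 -0.397 ] 0.0099
0.1 145 [ 0.4439 -0.3414] circ [ 0.4408 -0.3408] 0.0119
0.12 133 [ 0.4442 -0.341 ] circ [ 0.4412 -0.3406] 0.0115
0.14 125 [ 0.4446 -0.3408] circ [ 0.4413 -0.3402] 0.0119
0.16 142 [ 0.4435 -0.3406] circ [ 0.4416 -0.3398] 0.0118
0.18 91 [ 0.4427 -0.3415] circ [ 0.4423 -0.3408] 0.0091
t 18.35 tcp target [ 0.465  -0.399   0.1362] delta [-0.0293  0.0052  0.1537] [-0.     0.002  0.002] dist 0.157 ang 0.00 q [-0.74  0.38  1.43 -0.    1.33 -0.4 ]
```

```bash
python3 inch.py '-.029 .003 .02 0 0 0; -.029 .003 .06 0 0 0; -.029 .003 .1 0 0 0; -.029 .003 .14 0 0 0; -.029 .003 .1535 0 0 0; -.029 .003 .1535 0 0 0; -.029 .003 .1535 0 0 0'; python3 inch.py '0 0 0 0 0 0;0 0 0 0 0 0;0 0 0 0 0 0;0 0 0 0 0 0;0 0 0 0 0 0;0 0 0 0 0 0;0 0 0 0 0 0;0 0 0 0 0 0' 0.35; python3 go.py .463 -.398 .155 70.4 0 g
```

```text
time_s: 19.05
ee_pos: [0.4634, -0.3995, 0.1384]
tcp_rot: [3.14, 0.003, 1.229]
ft_force: [-0.3, -0.0, 1.0]
opening: 1.001
grasp_force: 0.0
time_s: 19.85
ee_pos: [0.4625, -0.3992, 0.1366]
tcp_rot: [-3.142, 0.002, 1.229]
ft_force: [0.4, 0.1, -0.2]
opening: 0.375
grasp_force: 0.0
t 19.85 tcp target [ 0.463  -0.398   0.1362] delta [0.0013 0.     0.0004] [-0.     0.002  0.   ] dist 0.001 ang 0.00 q [-0.79  0.55  1.56 -0.    1.03 -0.44]
```

```bash
python3 inch.py '.001 0 0 0 0 0;.001 0 0 0 0 0;.001 0 0 0 0 0;.001 0 0 0 0 0;.001 0 0 0 0 0' 0 40; python3 inch.py '0 0 -.04 0 0 0;0 0 -.08 0 0 0; 0 0 -.12 0 0 0; 0 0 -.16 0 0 0; 0 0 -.19 0 0 0; 0 0 -.19 0 0 0; 0 0 -.19 0 0 0'; python3 vb.py .1266
```

```text
time_s: 20.35
ee_pos: [0.4628, -0.3982, 0.1365]
tcp_rot: [-3.141, 0.002, 1.229]
ft_force: [-0.4, -0.3, -1.5]
opening: 0.23
grasp_force: 40.0
time_s: 21.05
ee_pos: [0.4629, -0.3977, 0.3263]
tcp_rot: [3.141, 0.002, 1.229]
ft_force: [-1.0, 0.2, -1.0]
opening: 0.231
grasp_force: 40.0
vblock c [ 0.6057 -0.195 ] size 0.165 0.109 yaw -108.4
F [ 0.5867 -0.252   0.046 ] u [0.224 0.671 0.707] yaw 71.6 tcp [ 0.4626 -0.3975  0.3249]
pre [ 0.606  -0.1939  0.2062] delta [0.2401 0.0671 0.1183] [-0.01  -0.784 -0.018]
in [ 0.6177 -0.159   0.144 ] delta [0.2769 0.0665 0.1804] [-0.01  -0.784 -0.018]
home [ 0.615  -0.167   0.1355] delta [0.2684 0.0667 0.1889] [-0.01  -0.784 -0.018]
```

```bash
python3 inch.py '.045 .012 0 0 0 0; .09 .025 0 0 0 0; .135 .038 0 0 -.1 0; .18 .05 0 0 -.23 0; .22 .06 0 -.003 -.37 -.005; .24 .067 0 -.006 -.5 -.01; .24 .067 .03 -.01 -.64 -.014; .24 .067 .06 -.01 -.784 -.014; .24 .067 .1 -.01 -.784 -.014; .24 .067 .118 -.01 -.784 -.014'; python3 inch.py '0 0 0 0 0 0;0 0 0 0 0 0;0 0 0 0 0 0'; python3 vb.py .1266
```

```text
time_s: 22.15
ee_pos: [0.6049, -0.1934, 0.2026]
tcp_rot: [-3.136, 0.787, 1.251]
ft_force: [0.0, 0.1, -0.1]
opening: 0.232
grasp_force: 40.0
time_s: 22.45
ee_pos: [0.6072, -0.1951, 0.2104]
tcp_rot: [3.131, 0.785, 1.237]
ft_force: [-0.5, 0.0, -0.2]
opening: 0.231
grasp_force: 40.0
vblock c [ 0.6061 -0.1943] size 0.166 0.109 yaw -108.6
F [ 0.5869 -0.2511  0.046 ] u [0.226 0.67  0.707] yaw 71.4 tcp [ 0.607  -0.1949  0.21  ]
pre [ 0.6065 -0.1931  0.2062] delta [ 0.0037 -0.0011  0.0016] [ 0.004  0.    -0.006]
in [ 0.6182 -0.1582  0.144 ] delta [ 0.0737 -0.0016  0.0196] [ 0.004  0.    -0.006]
home [ 0.6155 -0.1663  0.1355] delta [ 0.0737 -0.0016  0.0316] [ 0.004  0.    -0.006]
```

```bash
python3 inch.py '.02 -.001 .01 0 0 0; .04 -.0015 .02 0 0 0; .055 -.0015 .02 0 0 0; .064 -.0015 .02 0 0 0; .064 -.0015 .02 0 0 0'; python3 inch.py '.003 0 0 0 0 0;.006 0 0 0 0 0;.009 0 0 0 0 0;.009 0 0 0 0 0'; python3 inch.py '0 0 .003 0 0 0;0 0 .006 0 0 0;0 0 .009 0 0 0;0 0 .009 0 0 0';python3 inch.py '0 0 .002 0 0 0;0 0 .004 0 0 0;0 0 .004 0 0 0'
```

```text
time_s: 23.05
ee_pos: [0.6157, -0.1638, 0.1486]
tcp_rot: [3.136, 0.786, 1.242]
ft_force: [-0.1, -0.3, -0.6]
opening: 0.228
grasp_force: 40.0
time_s: 23.45
ee_pos: [0.618, -0.1598, 0.1439]
tcp_rot: [3.133, 0.789, 1.239]
ft_force: [1.4, -5.4, 6.3]
opening: 0.235
grasp_force: 40.0
time_s: 23.85
ee_pos: [0.6161, -0.1658, 0.1377]
tcp_rot: [3.132, 0.788, 1.239]
ft_force: [2.3, -4.9, 5.2]
opening: 0.232
grasp_force: 40.0
time_s: 24.15
ee_pos: [0.6159, -0.167, 0.1364]
tcp_rot: [3.13, 0.787, 1.237]
ft_force: [2.0, 9.2, 18.0]
opening: 0.233
grasp_force: 40.0
```

```bash
python3 inch.py '0 0 -.002 0 0 0;0 0 -.002 0 0 0;0 0 -.002 0 0 0;0 0 -.002 0 0 0;0 0 -.002 0 0 0;0 0 -.002 0 0 0' 0.5; python3 inch.py '0 0 -.03 0 0 0;0 0 -.07 0 0 0;0 0 -.11 0 0 0;-.02 0 -.13 0 0 0;-.05 0 -.13 0 0 0;-.05 0 -.13 0 0 0;-.05 0 -.13 0 0 0'
cat > seat.py <<'E'
import sys
from h import *; from workcell import r
cs=[r.camera(n) for n in("scene","side")]
Q=np.vstack([cloud(c).reshape(-1,3) for c in cs]);C=np.vstack([c["color"].reshape(-1,3) for c in cs]).astype(int)
g=eval(sys.argv[1]) if len(sys.argv)>1 else (.61,-.19)
p=Q[(C[:,0]>C[:,2]+20)&(np.hypot(Q[:,0]-g[0],Q[:,1]-g[1])<.12)&(Q[:,2]>.03)&(Q[:,2]<.25)]
m=np.median(p,0);u,s,v=np.linalg.svd(p-m,full_matrices=False);d=v[0]*np.sign(v[0][2]);t=(p-m)@d
a,b=np.percentile(t,[1,99]);print("rod",len(p),"dir",d.round(3),"tilt",np.degrees(np.arccos(d[2])).round(1),"foot",(m+a*d).round(4),"head",(m+b*d).round(4),"len",(b-a).round(3))
E
python3 seat.py; python3 vb.py side .08; python3 go.py .59 -.21 .32 71 0
```

```text
time_s: 24.75
ee_pos: [0.6148, -0.166, 0.1343]
tcp_rot: [3.137, 0.786, 1.242]
ft_force: [-0.8, -0.1, 1.3]
opening: 0.499
grasp_force: 0.0
time_s: 25.45
ee_pos: [0.6323, -0.1122, 0.2614]
tcp_rot: [3.136, 0.786, 1.241]
ft_force: [0.1, -0.2, -0.3]
opening: 0.499
grasp_force: 0.0
rod 970 dir [0.215 0.679 0.702] tilt 45.4 foot [ 0.5909 -0.2548  0.0512] head [ 0.6294 -0.1334  0.1768] len 0.179
vblock c [ 0.6063 -0.1951] size 0.164 0.11 yaw -109.3
F [ 0.5864 -0.2517  0.046 ] u [0.234 0.667 0.707] yaw 70.7 tcp [ 0.6324 -0.1117  0.2605]
pre [ 0.5861 -0.2525  0.16  ] delta [-0.0335  0.001   0.1759] [0.002 1.572 0.013]
grasp [ 0.6095 -0.1858  0.0893] delta [0.0665 0.0017 0.1757] [0.002 1.572 0.013]
t 25.65 tcp target [ 0.59 -0.21  0.32] delta [-0.1175 -0.0086  0.0335] [0.004 0.787 0.005] dist 0.122 ang 0.79 q [ 0.04  0.66  1.26 -0.72  1.57  0.5 ]
```

Roller_3 is seated at 45.4° with its foot at the stop. Now the side regrasp.

```bash
python3 inch.py '-.03 0 0 0 .14 0; -.06 -.004 .01 0 .28 0; -.08 -.006 .02 0 .42 0; -.1 -.008 .03 0 .56 .005; -.117 -.009 .034 .004 .7 .005; -.117 -.009 .034 .004 .787 .005; -.117 -.009 .034 .004 .787 .005; -.117 -.009 .034 .004 .787 .005' .5; python3 inch.py '-.01 0 0 0 .14 0; -.02 .002 0 0 .28 0; -.03 .004 0 0 .42 0; -.04 .009 .02 0 .56 0; -.043 .0095 .04 0 .7 0; -.043 .0095 .08 0 .787 0; -.043 .0095 .12 0 .787 0;-.043 .0095 .16 0 .787 0;-.043 .0095 .16 0 .787 0;-.043 .0095 .16 0 .787 0'; python3 vb.py side .08
```

```text
time_s: 26.45
ee_pos: [0.5895, -0.2102, 0.3196]
tcp_rot: [3.141, 0.002, 1.239]
ft_force: [0.6, 0.1, -0.4]
opening: 0.496
grasp_force: 0.0
time_s: 27.45
ee_pos: [0.5855, -0.2528, 0.1608]
tcp_rot: [3.141, -0.787, 1.242]
ft_force: [0.4, -0.6, 0.7]
opening: 0.5
grasp_force: 0.0
vblock c [ 0.6064 -0.1948] size 0.165 0.108 yaw -109.5
F [ 0.5864 -0.2513  0.046 ] u [0.236 0.666 0.707] yaw 70.5 tcp [ 0.586  -0.2538  0.1627]
pre [ 0.5861 -0.2521  0.16  ] delta [-0.0008 -0.0004  0.003 ] [-0.005 -0.001  0.011]
grasp [ 0.6097 -0.1855  0.0893] delta [-0.0008  0.      0.103 ] [-0.005 -0.001  0.011]
```

```bash
python3 inch.py '.003 0 .04 0 0 0; .003 0 .07 0 0 0; .003 0 .09 0 0 0; .003 0 .101 0 0 0; .003 0 .101 0 0 0'; python3 inch.py '0 0 0 0 0 0;0 0 0 0 0 0;0 0 0 0 0 0;0 0 0 0 0 0;0 0 0 0 0 0;0 0 0 0 0 0;0 0 0 0 0 0' 0 40; python3 inch.py '.005 0 -.02 0 0 0; .005 0 -.06 0 0 0; .005 0 -.1 0 0 0; .005 0 -.14 0 0 0; .005 0 -.16 0 -.1 0; .005 0 -.16 0 -.24 0;.005 0 -.16 0 -.38 0;.005 0 -.16 0 -.52 0;.005 0 -.16 0 -.66 0;.005 0 -.16 0 -.787 0'; python3 inch.py '0 0 0 0 0 0;0 0 0 0 0 0'; python3 go.py .5817 .213 .15 4.8 0 g
```

```text
time_s: 28.05
ee_pos: [0.6096, -0.1837, 0.0921]
tcp_rot: [3.138, -0.787, 1.243]
ft_force: [0.4, 0.4, 0.9]
opening: 0.501
grasp_force: 0.0
time_s: 28.75
ee_pos: [0.6096, -0.1852, 0.0919]
tcp_rot: [3.136, -0.787, 1.242]
ft_force: [1.7, -5.4, 4.3]
opening: 0.229
grasp_force: 40.0
time_s: 29.75
ee_pos: [0.573, -0.288, 0.2083]
tcp_rot: [3.139, 0.005, 1.24]
ft_force: [0.1, -0.3, -1.8]
opening: 0.226
grasp_force: 40.0
time_s: 29.95
ee_pos: [0.573, -0.2874, 0.2074]
tcp_rot: [3.141, -0.003, 1.24]
ft_force: [-0.5, -0.2, -0.7]
opening: 0.225
grasp_force: 40.0
t 29.95 tcp target [0.5817 0.213  0.1312] delta [ 0.4759 -0.1541  0.0777] [-1.000e-03 -3.000e-03  1.157e+00] dist 0.506 ang 1.16 q [-0.54  0.53  1.41  0.    1.2  -0.21]
```

```bash
python3 inch.py '.045 -.015 0 0 0 .12; .09 -.03 0 0 0 .25; .135 -.045 0 0 0 .38;.18 -.06 0 0 0 .51; .225 -.075 0 0 0 .64;.27 -.09 0 0 0 .77;.32 -.105 0 0 0 .9;.365 -.12 0 0 0 1.03;.42 -.135 0 0 0 1.157; .475 -.154 0 0 -.003 1.157'; python3 inch.py '0 0 0 0 0 0;0 0 0 0 0 0;0 0 0 0 0 0'; python3 go.py .5805 .2125 .053 4.8 0 g
```

```text
time_s: 30.95
ee_pos: [0.5821, 0.1968, 0.2073]
tcp_rot: [-3.141, 0.002, 0.076]
ft_force: [0.5, 0.6, -0.1]
opening: 0.23
grasp_force: 40.0
time_s: 31.25
ee_pos: [0.5822, 0.1942, 0.2074]
tcp_rot: [3.14, 0.002, 0.08]
ft_force: [0.3, -0.2, -0.0]
opening: 0.224
grasp_force: 40.0
t 31.25 tcp target [0.5805 0.2125 0.0342] delta [ 0.     -0.0185  0.1732] [ 0.001  0.002 -0.003] dist 0.174 ang 0.00 q [ 0.25  0.48  1.49 -0.    1.18  1.74]
```

```bash
python3 inch.py '0 -.0185 0 0 0 0; 0 -.0185 .05 0 0 0; 0 -.0185 .1 0 0 0;0 -.0185 .13 0 0 0;0 -.0185 .15 0 0 0; 0 -.0185 .165 0 0 0; 0 -.0185 .173 0 0 0;0 -.0185 .173 0 0 0;0 -.0185 .173 0 0 0'; python3 inch.py '0 0 .001 0 0 0;0 0 .002 0 0 0;0 0 .003 0 0 0;0 0 .003 0 0 0'
```

```text
time_s: 32.15
ee_pos: [0.5811, 0.2141, 0.0356]
tcp_rot: [3.14, -0.001, 0.082]
ft_force: [0.6, -0.0, -0.0]
opening: 0.224
grasp_force: 40.0
time_s: 32.55
ee_pos: [0.581, 0.214, 0.0333]
tcp_rot: [3.14, -0.001, 0.082]
ft_force: [-3.9, -2.2, 12.8]
opening: 0.225
grasp_force: 40.0
```

```bash
python3 inch.py '0 0 0 0 0 0;0 0 0 0 0 0;0 0 0 0 0 0;0 0 0 0 0 0' .42; python3 inch.py '0 0 -.03 0 0 0;0 0 -.08 0 0 0;0 0 -.13 0 0 0;0 0 -.18 0 0 0;0 0 -.2 0 0 0;0 0 -.2 0 0 0'; python3 rest.py; python3 go.py .4413 -.3405 .30 70.4 0
```

```text
time_s: 32.95
ee_pos: [0.5805, 0.214, 0.0317]
tcp_rot: [3.14, 0.0, 0.082]
ft_force: [-0.4, -0.2, -0.4]
opening: 0.416
grasp_force: 0.0
time_s: 33.55
ee_pos: [0.5818, 0.2147, 0.2353]
tcp_rot: [3.141, -0.006, 0.082]
ft_force: [-0.0, 0.1, -0.7]
opening: 0.419
grasp_force: 0.0
1 mid 480 mean y off -0.0004 ztop 0.0613 x [-0.039  0.04 ]
1 -end 210 mean y off 0.0021 ztop 0.0612 x [-0.102 -0.06 ]
1 +end 220 mean y off -0.0008 ztop 0.0614 x [0.06  0.107]
3 mid 458 mean y off 0.001 ztop 0.0618 x [-0.039  0.039]
3 -end 173 mean y off 0.0024 ztop 0.0612 x [-0.09 -0.06]
3 +end 163 mean y off -0.0013 ztop 0.0616 x [0.061 0.093]
t 33.65 tcp target [ 0.4413 -0.3405  0.3   ] delta [-0.1841  0.5416 -0.0678] [ 1.000e-03  2.000e-03 -1.147e+00] dist 0.576 ang 1.15 q [ 0.28  0.47  1.45 -0.    1.23  1.77]
```

Rollers 1 and 3 are in their places. Next is roller_4.

```bash
python3 inch.py '-.015 .045 -.03 0 0 0; -.03 .09 -.06 0 0 -.12; -.045 .135 -.068 0 0 -.25; -.06 .18 -.068 0 0 -.38; -.075 .225 -.068 0 0 -.5; -.09 .27 -.068 0 0 -.63;-.105 .315 -.068 0 0 -.76;-.12 .36 -.068 0 0 -.89;-.135 .405 -.068 0 0 -1.02; -.15 .45 -.068 0 0 -1.147' 1; python3 inch.py '0 0 0 0 0 0;0 0 0 0 0 0;0 0 0 0 0 0'; python3 go.py .4413 -.3405 .152 70.4 0 g
```

```text
time_s: 34.65
ee_pos: [0.4675, -0.2453, 0.2986]
tcp_rot: [-3.139, 0.001, 1.23]
ft_force: [0.9, -0.5, 0.5]
opening: 0.996
grasp_force: 0.0
time_s: 34.95
ee_pos: [0.4687, -0.2429, 0.2995]
tcp_rot: [-3.14, 0.001, 1.224]
ft_force: [-0.2, 1.3, -0.1]
opening: 0.999
grasp_force: 0.0
t 34.95 tcp target [ 0.4413 -0.3405  0.1332] delta [-0.101   0.0077  0.1664] [-0.001  0.001 -0.005] dist 0.195 ang 0.01 q [-0.57  0.24  1.6  -0.    1.3  -0.22]
```

```bash
python3 inch.py '-.05 .004 0 0 0 0; -.1 .0075 0 0 0 -.005; -.101 .0075 .04 0 0 -.005; -.101 .0075 .08 0 0 -.005; -.101 .0075 .12 0 0 -.005; -.101 .0075 .15 0 0 -.005; -.101 .0075 .166 0 0 -.005; -.101 .0075 .166 0 0 -.005; -.101 .0075 .166 0 0 -.005'; python3 inch.py '0 0 0 0 0 0;0 0 0 0 0 0;0 0 0 0 0 0;0 0 0 0 0 0;0 0 0 0 0 0;0 0 0 0 0 0;0 0 0 0 0 0;0 0 0 0 0 0' 0.35; python3 go.py .4413 -.3405 .152 70.4 0 g
```

```text
time_s: 35.85
ee_pos: [0.4421, -0.3409, 0.1351]
tcp_rot: [3.141, 0.002, 1.231]
ft_force: [0.8, 0.2, 0.4]
opening: 1.0
grasp_force: 0.0
time_s: 36.65
ee_pos: [0.4415, -0.3417, 0.1347]
tcp_rot: [3.141, 0.002, 1.23]
ft_force: [-0.1, 1.3, -0.4]
opening: 0.374
grasp_force: 0.0
t 36.65 tcp target [ 0.4413 -0.3405  0.1332] delta [ 0.0011 -0.0006  0.0015] [0.    0.002 0.001] dist 0.002 ang 0.00 q [-0.74  0.47  1.71 -0.    0.97 -0.4 ]
```

```bash
python3 inch.py '.001 0 .001 0 0 0;.001 0 .001 0 0 0;.001 0 .001 0 0 0;.001 0 .001 0 0 0;.001 0 .001 0 0 0' 0 40; python3 inch.py '0 0 -.04 0 0 0;0 0 -.08 0 0 0; 0 0 -.12 0 0 0; 0 0 -.16 0 0 0; 0 0 -.19 0 0 0; 0 0 -.19 0 0 0; 0 0 -.19 0 0 0'; python3 vb.py .1235
```

```text
time_s: 37.15
ee_pos: [0.4418, -0.3407, 0.1337]
tcp_rot: [3.141, 0.002, 1.23]
ft_force: [0.5, 0.1, -0.6]
opening: 0.23
grasp_force: 40.0
time_s: 37.85
ee_pos: [0.4417, -0.3403, 0.3235]
tcp_rot: [3.141, 0.002, 1.23]
ft_force: [-0.9, 0.4, -1.5]
opening: 0.227
grasp_force: 40.0
vblock c [ 0.6065 -0.1949] size 0.166 0.108 yaw -110.1
F [ 0.5859 -0.2512  0.046 ] u [0.243 0.664 0.707] yaw 69.9 tcp [ 0.4414 -0.34    0.3222]
pre [ 0.6062 -0.1958  0.204 ] delta [0.1911 0.1072 0.1178] [ 0.002 -0.785  0.01 ]
in [ 0.6188 -0.1613  0.1418] delta [0.2279 0.1077 0.18  ] [ 0.002 -0.785  0.01 ]
home [ 0.6159 -0.1692  0.1333] delta [0.2195 0.1076 0.1885] [ 0.002 -0.785  0.01 ]
```

```bash
python3 inch.py '.04 .022 0 0 0 0; .08 .045 0 0 0 0; .12 .065 0 0 -.1 0; .16 .09 0 0 -.23 0; .19 .107 0 -.003 -.37 -.005; .192 .107 .01 -.005 -.5 -.008; .192 .107 .03 -.005 -.64 -.008; .192 .107 .06 -.005 -.785 -.008; .192 .107 .1 -.005 -.785 -.008; .192 .107 .117 -.005 -.785 -.008'; python3 inch.py '0 0 0 0 0 0;0 0 0 0 0 0;0 0 0 0 0 0'; python3 vb.py .1235; python3 go.py .6063 -.195 .204 71 -45
```

```text
time_s: 38.95
ee_pos: [0.6052, -0.1944, 0.2009]
tcp_rot: [-3.133, 0.788, 1.246]
ft_force: [-0.4, -0.6, -0.1]
opening: 0.229
grasp_force: 40.0
time_s: 39.25
ee_pos: [0.6075, -0.196, 0.2088]
tcp_rot: [3.134, 0.786, 1.233]
ft_force: [0.6, 0.6, -0.9]
opening: 0.231
grasp_force: 40.0
vblock c [ 0.6059 -0.1943] size 0.165 0.108 yaw -109.2
F [ 0.5861 -0.251   0.046 ] u [0.233 0.668 0.707] yaw 70.8 tcp [ 0.6073 -0.1958  0.2083]
pre [ 0.6056 -0.1952  0.204 ] delta [ 0.003  -0.0019  0.003 ] [ 0.006  0.    -0.001]
in [ 0.6177 -0.1605  0.1418] delta [ 0.073  -0.0021  0.021 ] [ 0.006  0.    -0.001]
home [ 0.6149 -0.1685  0.1333] delta [ 0.073  -0.0021  0.033 ] [ 0.006  0.    -0.001]
t 39.35 tcp target [ 0.6063 -0.195   0.204 ] delta [ 0.0034 -0.0013  0.0027] [ 0.003  0.001 -0.004] dist 0.005 ang 0.00 q [-0.08  0.66  1.39 -0.77  1.39  0.51]
```

```bash
python3 inch.py '.02 -.001 .01 0 0 0; .04 -.0015 .02 0 0 0; .055 -.0015 .021 0 0 0; .064 -.0015 .021 0 0 0; .064 -.0015 .021 0 0 0'; python3 inch.py '.003 0 0 0 0 0;.006 0 0 0 0 0;.009 0 0 0 0 0;.009 0 0 0 0 0'; python3 inch.py '0 0 .003 0 0 0;0 0 .006 0 0 0;0 0 .009 0 0 0;0 0 .009 0 0 0';python3 inch.py '0 0 .002 0 0 0;0 0 .004 0 0 0;0 0 .004 0 0 0'
```

```text
time_s: 39.85
ee_pos: [0.6158, -0.1655, 0.1463]
tcp_rot: [3.139, 0.787, 1.238]
ft_force: [-0.4, -0.0, 0.6]
opening: 0.227
grasp_force: 40.0
time_s: 40.25
ee_pos: [0.618, -0.161, 0.141]
tcp_rot: [3.136, 0.788, 1.236]
ft_force: [0.7, -5.0, 4.0]
opening: 0.229
grasp_force: 40.0
time_s: 40.65
ee_pos: [0.616, -0.1671, 0.1347]
tcp_rot: [3.136, 0.788, 1.235]
ft_force: [1.7, -4.7, 4.3]
opening: 0.232
grasp_force: 40.0
time_s: 40.95
ee_pos: [0.6157, -0.1683, 0.1335]
tcp_rot: [3.134, 0.787, 1.234]
ft_force: [-0.4, 10.0, 17.5]
opening: 0.23
grasp_force: 40.0
```

```bash
python3 inch.py '0 0 -.002 0 0 0;0 0 -.002 0 0 0;0 0 -.002 0 0 0;0 0 -.002 0 0 0;0 0 -.002 0 0 0;0 0 -.002 0 0 0' 0.5; python3 inch.py '0 0 -.03 0 0 0;0 0 -.07 0 0 0;0 0 -.11 0 0 0;-.02 0 -.13 0 0 0;-.05 0 -.13 0 0 0;-.05 0 -.13 0 0 0;-.05 0 -.13 0 0 0'; python3 seat.py; python3 vb.py side .08; python3 go.py .59 -.21 .32 71 0
```

```text
time_s: 41.55
ee_pos: [0.6149, -0.1677, 0.132]
tcp_rot: [3.139, 0.787, 1.237]
ft_force: [-0.1, 0.1, 0.4]
opening: 0.5
grasp_force: 0.0
time_s: 42.25
ee_pos: [0.6331, -0.114, 0.2591]
tcp_rot: [3.139, 0.786, 1.236]
ft_force: [0.0, 0.4, 0.2]
opening: 0.5
grasp_force: 0.0
rod 889 dir [0.215 0.677 0.704] tilt 45.3 foot [ 0.59   -0.2548  0.0507] head [ 0.6252 -0.1438  0.166 ] len 0.164
vblock c [ 0.6057 -0.1944] size 0.164 0.109 yaw -108.6
F [ 0.5866 -0.2512  0.046 ] u [0.226 0.67  0.707] yaw 71.4 tcp [ 0.6331 -0.1136  0.2581]
pre [ 0.5863 -0.252   0.16  ] delta [-0.0336  0.0009  0.1727] [ 0.     1.573 -0.007]
grasp [ 0.6089 -0.185   0.0893] delta [0.0664 0.0004 0.1726] [ 0.     1.573 -0.007]
t 42.45 tcp target [ 0.59 -0.21  0.32] delta [-0.1181 -0.0093  0.0308] [ 0.     0.787 -0.   ] dist 0.122 ang 0.79 q [ 0.04  0.67  1.25 -0.72  1.57  0.5 ]
```

```bash
python3 inch.py '-.03 0 0 0 .14 0; -.06 -.004 .01 0 .28 0; -.08 -.006 .02 0 .42 0; -.1 -.008 .03 0 .56 0; -.118 -.009 .031 0 .7 0; -.118 -.009 .031 0 .787 0; -.118 -.009 .031 0 .787 0; -.118 -.009 .031 0 .787 0' .5; python3 inch.py '-.01 0 0 0 .14 0; -.02 .002 0 0 .28 0; -.03 .004 0 0 .42 0; -.04 .009 .02 0 .56 0; -.043 .0095 .04 0 .7 0; -.043 .0095 .08 0 .787 0; -.043 .0095 .12 0 .787 0;-.043 .0095 .16 0 .787 0;-.043 .0095 .16 0 .787 0;-.043 .0095 .16 0 .787 0'; python3 vb.py side .08
```

```text
time_s: 43.25
ee_pos: [0.5901, -0.2105, 0.3201]
tcp_rot: [3.141, 0.002, 1.238]
ft_force: [0.3, 0.0, -0.4]
opening: 0.502
grasp_force: 0.0
time_s: 44.25
ee_pos: [0.5861, -0.2531, 0.1613]
tcp_rot: [3.141, -0.787, 1.241]
ft_force: [-0.8, -0.1, 1.3]
opening: 0.501
grasp_force: 0.0
vblock c [ 0.6059 -0.195 ] size 0.164 0.108 yaw -109.1
F [ 0.5863 -0.2517  0.046 ] u [0.231 0.668 0.707] yaw 70.9 tcp [ 0.5866 -0.2541  0.1632]
pre [ 0.586  -0.2525  0.16  ] delta [-0.0013 -0.0011  0.0032] [ 0.001 -0.     0.005]
grasp [ 0.6091 -0.1856  0.0893] delta [-0.0013 -0.0012  0.1032] [ 0.001 -0.     0.005]
```

```bash
python3 inch.py '0 -.001 .04 0 0 0; 0 -.001 .07 0 0 0; 0 -.001 .09 0 0 0; 0 -.001 .101 0 0 0; 0 -.001 .101 0 0 0'; python3 inch.py '0 0 0 0 0 0;0 0 0 0 0 0;0 0 0 0 0 0;0 0 0 0 0 0;0 0 0 0 0 0;0 0 0 0 0 0;0 0 0 0 0 0' 0 40; python3 inch.py '.005 0 -.02 0 0 0; .005 0 -.06 0 0 0; .005 0 -.1 0 0 0; .005 0 -.14 0 0 0; .005 0 -.16 0 -.1 0; .005 0 -.16 0 -.24 0;.005 0 -.16 0 -.38 0;.005 0 -.16 0 -.52 0;.005 0 -.16 0 -.66 0;.005 0 -.16 0 -.787 0'; python3 inch.py '0 0 0 0 0 0;0 0 0 0 0 0'; python3 go.py .597 .048 .15 4.8 0 g
```

```text
time_s: 44.85
ee_pos: [0.6086, -0.1857, 0.0905]
tcp_rot: [3.138, -0.787, 1.243]
ft_force: [-0.0, -0.7, 0.0]
opening: 0.498
grasp_force: 0.0
time_s: 45.55
ee_pos: [0.6088, -0.1873, 0.0904]
tcp_rot: [3.136, -0.787, 1.242]
ft_force: [2.3, -4.0, 3.4]
opening: 0.227
grasp_force: 40.0
time_s: 46.55
ee_pos: [0.572, -0.2901, 0.2069]
tcp_rot: [3.139, 0.005, 1.239]
ft_force: [-0.3, 0.5, -1.2]
opening: 0.227
grasp_force: 40.0
time_s: 46.75
ee_pos: [0.572, -0.2894, 0.2059]
tcp_rot: [3.141, -0.003, 1.24]
ft_force: [-0.3, -0.4, -1.5]
opening: 0.224
grasp_force: 40.0
t 46.75 tcp target [0.597  0.048  0.1312] delta [ 0.327  -0.086   0.0756] [-1.000e-03 -3.000e-03  1.156e+00] dist 0.347 ang 1.16 q [-0.54  0.53  1.41  0.    1.2  -0.21]
```

```bash
python3 inch.py '.035 -.01 0 0 0 .12; .07 -.02 0 0 0 .25; .11 -.03 0 0 0 .38;.15 -.04 0 0 0 .51; .19 -.05 0 0 0 .64;.23 -.06 0 0 0 .77;.27 -.07 0 0 0 .9;.31 -.08 0 0 0 1.03;.327 -.086 0 0 -.003 1.156; .327 -.086 0 0 -.003 1.156'; python3 inch.py '0 0 0 0 0 0;0 0 0 0 0 0;0 0 0 0 0 0'; python3 go.py .5985 .0485 .053 4.8 0 g
```

```text
time_s: 47.75
ee_pos: [0.5972, 0.0482, 0.2056]
tcp_rot: [-3.141, 0.002, 0.081]
ft_force: [0.2, -0.8, -1.2]
opening: 0.229
grasp_force: 40.0
time_s: 48.05
ee_pos: [0.5974, 0.0457, 0.206]
tcp_rot: [3.14, 0.001, 0.083]
ft_force: [-0.5, -0.4, -0.7]
opening: 0.225
grasp_force: 40.0
t 48.05 tcp target [0.5985 0.0485 0.0342] delta [ 0.0015 -0.003   0.1718] [ 0.002  0.001 -0.001] dist 0.172 ang 0.00 q [-0.    0.45  1.53 -0.    1.16  1.49]
```

```bash
python3 inch.py '.001 -.003 .05 0 0 0; .001 -.003 .1 0 0 0;.001 -.003 .13 0 0 0;.001 -.003 .15 0 0 0; .001 -.003 .165 0 0 0; .001 -.003 .172 0 0 0;.001 -.003 .172 0 0 0;.001 -.003 .172 0 0 0'; python3 inch.py '0 0 .001 0 0 0;0 0 .002 0 0 0;0 0 .003 0 0 0;0 0 .003 0 0 0'; python3 inch.py '0 0 0 0 0 0;0 0 0 0 0 0;0 0 0 0 0 0;0 0 0 0 0 0' .42; python3 inch.py '0 0 -.03 0 0 0;0 0 -.08 0 0 0;0 0 -.13 0 0 0;0 0 -.18 0 0 0;0 0 -.2 0 0 0;0 0 -.2 0 0 0'; python3 rest.py; python3 go.py .3887 .2981 .30 114.8 0
```

```text
time_s: 48.85
ee_pos: [0.5986, 0.0495, 0.0348]
tcp_rot: [3.139, -0.001, 0.083]
ft_force: [-0.8, -0.0, -0.5]
opening: 0.225
grasp_force: 40.0
time_s: 49.25
ee_pos: [0.5988, 0.0498, 0.0335]
tcp_rot: [3.139, -0.002, 0.083]
ft_force: [-6.8, 0.8, 22.1]
opening: 0.226
grasp_force: 40.0
time_s: 49.65
ee_pos: [0.598, 0.0497, 0.031]
tcp_rot: [3.14, 0.001, 0.083]
ft_force: [0.0, -0.9, -0.4]
opening: 0.417
grasp_force: 0.0
time_s: 50.25
ee_pos: [0.5994, 0.0502, 0.2346]
tcp_rot: [3.139, -0.005, 0.083]
ft_force: [0.1, 0.3, -0.1]
opening: 0.42
grasp_force: 0.0
0 mid 470 mean y off -0.0007 ztop 0.0611 x [-0.038  0.039]
0 -end 115 mean y off 0.0026 ztop 0.0615 x [-0.083 -0.06 ]
0 +end 148 mean y off -0.0019 ztop 0.0613 x [0.06  0.084]
1 mid 481 mean y off -0.0002 ztop 0.0612 x [-0.039  0.039]
1 -end 215 mean y off 0.0018 ztop 0.0616 x [-0.101 -0.061]
1 +end 222 mean y off -0.0005 ztop 0.0613 x [0.06  0.107]
3 mid 449 mean y off 0.0009 ztop 0.0611 x [-0.039  0.039]
3 -end 165 mean y off 0.0028 ztop 0.0626 x [-0.089 -0.061]
3 +end 168 mean y off -0.0011 ztop 0.0609 x [0.06  0.093]
t 50.35 tcp target [0.3887 0.2981 0.3   ] delta [-0.1879 -0.2643 -0.0699] [ 0.     0.003 -1.921] dist 0.332 ang 1.92 q [ 0.01  0.43  1.5  -0.    1.21  1.5 ]
```

```bash
python3 inch.py '0 0 -.05 0 0 -.12; -.02 -.03 -.07 0 0 -.26; -.04 -.06 -.07 0 0 -.4; -.07 -.1 -.07 0 0 -.54; -.1 -.14 -.07 0 0 -.68; -.13 -.18 -.07 0 0 -.82; -.16 -.22 -.07 0 0 -.96; -.188 -.264 -.07 0 0 -1.1; -.188 -.264 -.07 0 0 -1.24; -.188 -.264 -.07 0 0 -1.38' .6; python3 inch.py '0 0 0 0 0 -.14;0 0 0 0 0 -.28;0 0 0 0 0 -.42;0 0 0 0 0 -.54;0 0 0 0 0 -.54;0 0 0 0 0 -.54'
python3 - <<'E'
from h import *
from workcell import r
cs=[r.camera(n) for n in("scene","side")]
for c in cs:
    Q=cloud(c).reshape(-1,3)
    p=Q[(np.hypot(Q[:,0]-.389,Q[:,1]-.298)<.09)&(Q[:,2]>.158)&(Q[:,2]<.19)]
    if len(p)>20:
        z=np.percentile(p[:,2],97);p=p[p[:,2]>z-.008];m=p[:,:2].mean(0);v=np.linalg.svd(p[:,:2]-m)[2][0]
        print(len(p),z.round(4),m.round(4),np.degrees(np.arctan2(v[1],v[0]))%180)
E
python3 go.py .389 .297 .136 114.8 0 g
```

```text
time_s: 51.35
ee_pos: [0.3874, 0.2987, 0.2988]
tcp_rot: [-3.139, 0.004, 1.472]
ft_force: [0.4, -0.2, -0.3]
opening: 0.601
grasp_force: 0.0
time_s: 51.95
ee_pos: [0.3887, 0.2976, 0.2995]
tcp_rot: [-3.138, 0.002, 1.999]
ft_force: [0.1, 0.3, -0.7]
opening: 0.6
grasp_force: 0.0
76 0.1716 [0.392  0.2921] 114.86831427292731
253 0.1737 [0.3845 0.305 ] 114.67396330197913
t 52.05 tcp target [0.389  0.297  0.1172] delta [-0.0004  0.0003  0.1828] [-0.002  0.002 -0.004] dist 0.183 ang 0.00 q [ 0.56  0.16  1.69 -0.    1.29  0.13]
```

Tile top edge is at z ≈ 0.172 with yaw 114.8°. I'll descend and grip it.

```bash
python3 inch.py '0 0 .05 0 0 0;0 0 .1 0 0 0;0 0 .14 0 0 0;0 0 .17 0 0 0; 0 0 .182 0 0 0;0 0 .182 0 0 0'; python3 inch.py '0 0 0 0 0 0;0 0 0 0 0 0;0 0 0 0 0 0;0 0 0 0 0 0;0 0 0 0 0 0;0 0 0 0 0 0;0 0 0 0 0 0;0 0 0 0 0 0;0 0 0 0 0 0;0 0 0 0 0 0' 0 50; python3 inch.py '0 0 0 0 0 0;0 0 0 0 0 0;0 0 0 0 0 0'
```

```text
time_s: 52.65
ee_pos: [0.3884, 0.2971, 0.1177]
tcp_rot: [-3.138, 0.002, 2.002]
ft_force: [-0.1, -0.5, -0.6]
opening: 0.6
grasp_force: 0.0
time_s: 53.65
ee_pos: [0.3889, 0.2975, 0.1188]
tcp_rot: [-3.141, 0.002, 2.003]
ft_force: [-0.8, -0.5, 3.8]
opening: 0.107
grasp_force: 50.0
time_s: 53.95
ee_pos: [0.3889, 0.2975, 0.1188]
tcp_rot: [-3.141, 0.002, 2.003]
ft_force: [-0.7, -0.5, 5.2]
opening: 0.106
grasp_force: 50.0
```

```bash
python3 inch.py '0 0 -.03 0 0 0;0 0 -.07 0 0 0;0 0 -.11 0 0 0;0 0 -.15 0 0 0;0 0 -.15 0 0 0;0 0 -.15 0 0 0'
cat > tile.py <<'E'
from go import *
from h import *
cs=[r.camera(n) for n in("scene","side")];o=r.observe()
Q=np.vstack([cloud(c).reshape(-1,3) for c in cs]);C=np.vstack([c["color"].reshape(-1,3) for c in cs]).astype(int)
p=Q[(np.hypot(Q[:,0]-.54,Q[:,1]-.413)<.075)&(Q[:,2]>.085)&(Q[:,2]<.11)]
if len(p)>50:
    m=p.mean(0);v=np.linalg.svd(p[:,:2]-m[:2])[2][0];print("bar",len(p),m.round(4),np.degrees(np.arctan2(v[1],v[0]))%180,np.percentile(p[:,2],97).round(4))
yaw=-9.3;X=np.array([np.cos(np.radians(yaw)),np.sin(np.radians(yaw)),0]);Z=np.array([0,0,1.])
pc=np.array([.5358,.412,0]);l=.1068
for nm,a,x,z in(("above",0,-.030,.09),("tilt",17.5,-.033,.05),("seat",17.5,-.034,.0155)):
    a_=np.radians(a);tz=np.sin(a_)*X+np.cos(a_)*Z
    P=pc+x*X+z*Z+l*tz
    M=R.from_euler("z",90+yaw,degrees=True)*R.from_euler("x",180+a,degrees=True)
    t,w=delta(o,P,M);print(nm,P.round(4),"delta",t.round(4),w.round(3))
E
python3 tile.py
```

```text
time_s: 54.55
ee_pos: [0.3886, 0.2976, 0.2679]
tcp_rot: [-3.14, 0.002, 2.003]
ft_force: [0.9, -0.4, -4.3]
opening: 0.107
grasp_force: 50.0
bar 467 [0.5382 0.4149 0.0948] 81.40357165991848 0.0993
above [0.5062 0.4168 0.1968] delta [0.0593 0.1576 0.069 ] [-0.004  0.004  0.594]
tilt [0.5349 0.4121 0.1519] delta [0.0431 0.1819 0.1139] [0.293 0.094 0.589]
seat [0.5339 0.4123 0.1174] delta [0.0437 0.1813 0.1484] [0.293 0.094 0.589]
```

```bash
python3 inch.py '.012 .03 0 0 0 .1; .024 .06 0 0 0 .2; .036 .09 0 0 0 .3; .048 .12 0 0 0 .4; .059 .15 0 0 0 .5; .059 .157 0 0 0 .594; .059 .157 0 0 0 .594; .059 .157 0 0 0 .594;.059 .157 0 0 0 .594'; python3 tile.py
```

```text
time_s: 55.55
ee_pos: [0.5062, 0.4166, 0.2678]
tcp_rot: [-3.141, 0.003, 1.411]
ft_force: [-0.3, -0.6, -4.0]
opening: 0.11
grasp_force: 50.0
bar 466 [0.5382 0.4139 0.0947] 81.31590764242125 0.0993
above [0.5062 0.4168 0.1968] delta [ 0.0002 -0.0002  0.0716] [-0.     0.002  0.002]
tilt [0.5349 0.4121 0.1519] delta [0.0003 0.0289 0.1166] [0.305 0.002 0.001]
seat [0.5339 0.4123 0.1174] delta [0.0004 0.0279 0.1511] [0.305 0.002 0.001]
```

```bash
python3 inch.py '0 .005 .03 .08 0 0; 0 .012 .06 .16 0 0; 0 .02 .09 .24 0 0; 0 .028 .11 .305 0 0; 0 .029 .1166 .305 .002 0; 0 .028 .135 .305 .002 0; 0 .028 .145 .305 .002 0; 0 .028 .147 .305 .002 0;0 .028 .147 .305 .002 0;0 .028 .147 .305 .002 0'; python3 inch.py '0 0 0 0 0 0;0 0 0 0 0 0'; python3 tile.py
python3 - <<'E'
import cv2
from workcell import r
a=r.camera("scene")["color"][:,:,::-1][120:260,300:480];b=r.camera("side")["color"][:,:,::-1][280:440,160:340]
cv2.imwrite("pics/c6.png",cv2.hconcat([cv2.resize(a,(396,308)),cv2.resize(b,(346,308))]))
E
```

```text
time_s: 56.65
ee_pos: [0.5346, 0.4127, 0.1227]
tcp_rot: [-2.838, -0.001, 1.409]
ft_force: [-0.3, 0.3, -3.5]
opening: 0.101
grasp_force: 50.0
time_s: 56.85
ee_pos: [0.5345, 0.4124, 0.122]
tcp_rot: [-2.837, -0.0, 1.409]
ft_force: [0.2, 0.1, -4.1]
opening: 0.105
grasp_force: 50.0
bar 854 [0.5269 0.4169 0.0972] 81.51861719585452 0.1091
above [0.5062 0.4168 0.1968] delta [-0.0001 -0.0498 -0.0631] [-0.305 -0.     0.   ]
tilt [0.5349 0.4121 0.1519] delta [-0.0001 -0.0086 -0.0289] [ 0.001 -0.     0.   ]
seat [0.5339 0.4123 0.1174] delta [-0.0001  0.0008  0.0043] [ 0.001 -0.     0.   ]
```

View pics/c6.png

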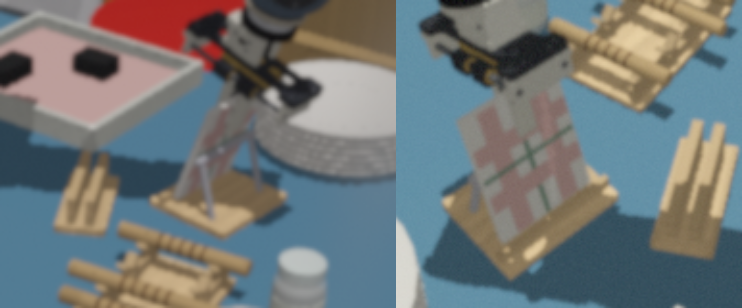

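The crop shows the tile leaning over the prop base just behind the lip, close to the bar. I'll lower it to contact.

```bash
python3 inch.py '0 .0005 .0015 0 0 0;0 .001 .003 0 0 0;0 .0013 .0043 0 0 0;0 .0013 .0043 0 0 0'; python3 inch.py '0 .0003 .001 0 0 0;0 .0006 .002 0 0 0;0 .0006 .002 0 0 0'
```

```text
time_s: 57.45
ee_pos: [0.5342, 0.4122, 0.1166]
tcp_rot: [-2.836, 0.0, 1.409]
ft_force: [-0.7, 0.3, -4.2]
opening: 0.107
grasp_force: 50.0
time_s: 57.75
ee_pos: [0.5344, 0.4124, 0.1153]
tcp_rot: [-2.837, -0.0, 1.409]
ft_force: [-0.5, 0.1, 1.5]
opening: 0.101
grasp_force: 50.0
```

```bash
python3 inch.py '0 0 0 0 0 0;0 0 0 0 0 0;0 0 0 0 0 0;0 0 0 0 0 0;0 0 0 0 0 0' .35; python3 inch.py '0 0 -.02 0 0 0;0 0 -.04 0 0 0;0 0 -.07 0 0 0;0 0 -.11 0 0 0;0 0 -.15 0 0 0;0 0 -.19 0 0 0;0 0 -.19 0 0 0;0 0 -.19 0 0 0'; python3 rest.py | grep mid
python3 - <<'E'
from h import *
from workcell import r
cs=[r.camera(n) for n in("scene","side")]
Q=np.vstack([cloud(c).reshape(-1,3) for c in cs[1:]])
p=Q[(np.hypot(Q[:,0]-.52,Q[:,1]-.415)<.09)&(Q[:,2]>.03)&(Q[:,2]<.2)]
# tile front plane by RANSAC-free fit: iterate SVD
m=np.ones(len(p),bool)
for _ in range(8):
    c=np.median(p[m],0);n=np.linalg.svd(p[m]-c,full_matrices=False)[2][2];d=(p-c)@n;m=abs(d)<max(.004,.5*np.std(d[m])*2)
n*=np.sign(n[2]);print("pts",m.sum(),"normal",n.round(3),"lean",np.degrees(np.arcsin(abs(n[2]))).round(1),"z range",np.percentile(p[m][:,2],[1,99]).round(3))
a=np.radians(-9.3);X=np.array([np.cos(a),np.sin(a)]);Y=np.array([-X[1],X[0]]);q=p[m];l=(q[:,:2]-[.5358,.412])
print("y range",np.percentile(l@Y,[1,99]).round(3),"x at low",(l@X)[q[:,2]<.04].mean().round(4))
A=cs[0]["color"][:,:,::-1][100:320,280:500];B=cs[1]["color"][:,:,::-1][240:460,160:380]
cv2.imwrite("pics/c7.png",cv2.hconcat([cv2.resize(A,(396,396)),cv2.resize(B,(396,396))]))
E
```

```text
time_s: 58.25
ee_pos: [0.5343, 0.4123, 0.1148]
tcp_rot: [-2.837, 0.0, 1.409]
ft_force: [-0.5, -0.1, 0.3]
opening: 0.353
grasp_force: 0.0
time_s: 59.05
ee_pos: [0.5908, 0.403, 0.2961]
tcp_rot: [-2.837, -0.0, 1.408]
ft_force: [-0.1, 0.6, -1.8]
opening: 0.351
grasp_force: 0.0
0 mid 473 mean y off -0.0005 ztop 0.0615 x [-0.039  0.039]
1 mid 477 mean y off -0.0001 ztop 0.0612 x [-0.039  0.039]
3 mid 456 mean y off 0.0011 ztop 0.0616 x [-0.04   0.039]
pts 3289 normal [-0.939  0.154  0.308] lean 18.0 z range [0.032 0.167]
y range [-0.055  0.063] x at low -0.0323
```

View pics/c7.png

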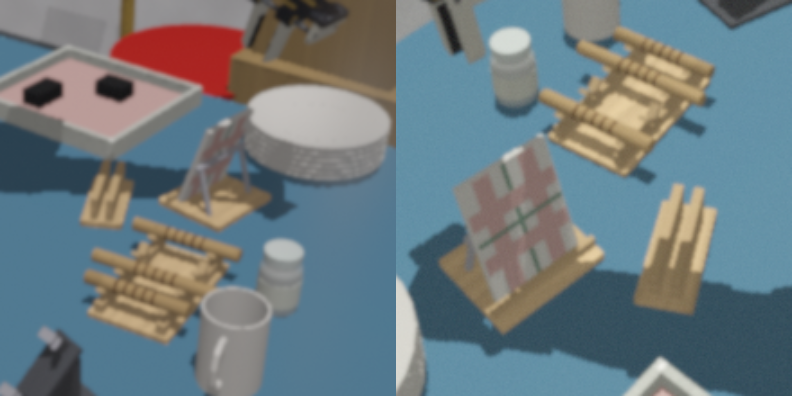

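The tile leans at 18° on the bar with its foot behind the lip. All three rollers lie level in the rest, and the gripper is clear of everything.

```bash
python3 inch.py '0 0 0 0 0 0;0 0 0 0 0 0;0 0 0 0 0 0'; python3 -c "
from workcell import r;print(r.finish_job())"
```

```text
time_s: 59.55
ee_pos: [0.5905, 0.4031, 0.2958]
tcp_rot: [-2.836, 0.0, 1.409]
ft_force: [-0.0, -0.2, 0.7]
opening: 0.355
grasp_force: 0.0
the job is handed in; nothing more can be done
None
```

I handed the job in at about 60 s (no verdict was returned): rollers 1, 3 and 4 (roller_2 was absent) each went through the V-block and lie level in rest places 1, 3 and 0, and the tile leans on the prop at about 18 degrees.

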